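# Rate-check a pedal spring on the lever spring tester

### The job

Check the spring that stands on the blue side of the stock tray: seat it over the spigot on the tester's plate, draw the lever down gently until it rests on the red-collared stop that marks the test height, and keep it there about two seconds without leaning on the stop while you read the dial. Then ease the lever all the way back up and put the spring in the green tray if the needle stood in the dial's green band, or in the red tray if it fell short. Leave the other spring and everything else as it is.

Things in the scene. Friction and masses are not known exactly. Their poses are not given: they have to be found in the camera images.
- spring_a: one of two coil springs that look the same: bright steel, 32 mm outside, 26 mm bore, 55 mm tall, about 35 g, standing upright. Origin: centre of its foot, z up along the spring. Grip it round the outside at mid height. Which one stands on the blue side changes at each start; one has the right rate, the other is too weak, and only the tester tells which.
- spring_b: the other coil spring; same look, size and origin as spring_a.
- stock_tray: grey tray 155 x 90 mm, lip 12 mm high, floor 4 mm thick, two places side by side along its x. Origin: centre of its underside.
- blue_place (a point): centre of the tray floor's blue half, where the spring to be checked stands at the start.
- grey_place (a point): centre of the tray floor's grey half, where the other spring stands and must stay; 75 mm from blue_place.
- tester: bench tester, fixed. Origin: underside, below the plate's axis. y runs level from the plate to the column (pivot 150 mm away), the lever swings in its y-z plane, x runs from plate to dial. The stop screw stands 50 mm from the axis towards -y (top 56 mm above the plate): grip the spring with fingers closing along x. With the lever up, its pad is 60 mm clear of the plate's axis on the column side.
- plate_top (a point): centre of the tester plate's upper face (steel, 68 mm across, 52 mm above the bench). A brass spigot stands here: 23 mm across, 12 mm high, its upper half tapering to 15 mm. The spring goes over it with 1.5 mm to spare all round until its foot lies on the plate. The plate sinks about 2 mm under a test load.
- lever_pivot (a point): centre of the lever's pivot pin on the column, 115 mm above the bench; the pin lies along the tester's x.
- lever_knob (a point): centre of the black ball, 30 mm across, at the lever's end, 240 mm from the pivot. Raised, it is 338 mm above the bench; it travels down an arc away from the column to about the pivot's height. Can be pinched from above with the fingers closing along the tester's x, and turns in the grip.
- press_lever (a joint): lever angle in rad: 0 fully raised (68 degrees above level; a light return spring holds it there), 1.19 level. Its pad, 150 mm from the pivot, meets the spring at about 1.07; the lever meets the stop somewhere from 1.17 to 1.20, as the stop is set. At the knob the spring asks up to 13 N (the weak one less), then the stop takes over and the force rises steeply. Let go under load it snaps up.
- stop_screw: height stop under the lever: steel screw 12 mm thick, round top, red collar, 50 mm from the plate's axis, 200 mm from the pivot. Origin: its top, on which the lever bar's underside (7 mm below the line from pivot to knob) comes to rest. Set a few millimetres differently at each start and locked. Load it with no more than about 15 N.
- force_dial (a joint): red needle of the dial, in rad clockwise from its zero mark: 0.2 rad for each newton on the plate (tick each 1 N, long tick each 5 N, end of scale 25 N). The green band goes from 2.6 to 3.9 rad (13 to 19.5 N). At the test height the right spring reads inside the band, the weak one 8 to 11.5 N.
- dial_face (a point): centre of the dial's face, 110 mm across, tilted up and away from the plate along the tester's x.
- green_tray: green open tray 120 x 120 mm, 30 mm high, walls and floor 4 mm: springs of the right rate. Origin: centre of its underside.
- red_tray: red open tray, same size and origin: weak springs. Green and red may change places.
- jug: white jar with blue lid, 84 mm across, 100 mm tall; leave alone.
- spray: slim white bottle with red cap, 48 mm across, 120 mm tall; leave alone.
- tape_roll: roll of tape lying flat, 90 mm across, 24 mm high; leave alone.
- screwdriver: screwdriver, 150 mm, lying on the bench; leave alone.
- carton: small cardboard carton 70 x 100 x 60 mm; leave alone.
Not all that is in view belongs to the job. There is more than one size of the green_tray; the job needs the smaller.

How it is judged:
By the outcome, as a careful person would: the job done as asked, in the order asked, and still so for the second after the job is handed in, with the robot touching nothing.
It also fails if it takes over 72 s, if anything falls off the work surface, if the arm or the gripper's body presses on something with over 40 N, if the wrist force passes 120 N, or if a joint passes its speed limit or range.

### The arm

A 6-joint arm with a two-finger parallel gripper is mounted at the origin on the work surface. World frame = base frame: x ahead of the robot, y to its left, z up, the work surface at z = 0. Lengths are in m, angles in rad, forces in N, time in s.
With the tool pointing down it reaches from about 0.225 to 0.875 m from the base axis. Payload 3.4 kg.
Tool frame: the origin (TCP) lies midway between the tips of the shut fingers; the grasp point (between the pads) lies 19 mm behind it (manip.tcp_to_grasp is the distance from the TCP to the grasp point, in m); x points along the fingers, y is the direction in which the jaws open and shut, and the axes are right-handed (so a half turn about x gives the same grasp; the last joint's range is limited). The gripper opens to 85 mm and grips with 20 to 120 N. Pads are 22 mm wide; open, the fingers measure 114 mm over their backs; the gripper's body (76 mm by 85 mm) begins 54 mm behind the grasp point. The pads swing forward as they close: fully open they stand 13 mm farther back than shut.
Start: joints at [1.218, 0.276, 1.505, -0, 1.361, -0.121], TCP at [0.132, 0.56, 0.231] pointing down, gripper open.
Joint ranges: [-2.89, 2.89], [-0.75, 2.08], [0.22, 2.7], [-1.18, 4.32], [0.11, 2.71], [-2.7, 2.7]. Speed limits (rad/s): [2.57, 2.57, 3.14, 3.14, 3.14, 3.14].

### API

Orientations are given as a unit quaternion [w, x, y, z].
In Python, from rig import readout, eyes, job, manip gives the robot as it stands. The module is installed in compiled form; this text tells all that it offers.
- The arm moves only by the tool carry_out, never from a script. Its argument "deltas" is one flat list of numbers, 7 for each row, row after row: the shift along the tool's x, y, z scaled (see below), then the turn, a rotation vector about the tool's x, y, z scaled (see below), then the opening, from -1 (shut) to 1 (fully open). In form: [dx, dy, dz, ax, ay, az, grip, dx, dy, dz, ax, ay, az, grip, ...]. A call has 1 to 10 rows; each row shifts and turns the commanded pose from where the row before left it, along the tool's axes as they then stand; what a row does not reach is not made up. The controller multiplies each number of a shift by 60 mm and each number of a turn by 4 degrees. A row lasts 1/8 s, in which the tool goes at most 62.5 mm and 10.7 degrees, less where a joint would pass 70% of its speed; a pose out of reach is approached as far as the arm can. A call with a number of a shift or a turn outside -1 to 1 is refused whole. A call with a gripper value outside its range is refused whole. The fingers move at their own pace and stop on an object; "newtons" is the grip in N (left out, the last holds). Time passes only in rows, so rows that do not move let the fingers close. It gives the time, the measured TCP pose, the force and the opening at its end, in the units of the state.
- readout.get_state(): the state, without advancing time (a new reading comes with each control period).
- eyes.get_image(name): name is "side" or "top"; returns a dict with "color" (420x560x3 uint8, red, green, blue), "z_map" (420x560 float32, m along the optical axis (not along the pixel's ray), 0 where there is no reading), "mtx" (3x3 intrinsics, pixels), "origin" and "orientation" of the camera in the world. Camera axes: x right, y down, z forward; pixel columns grow to the right and rows downward; lengths in m; the calibration is good to about 2 mm. A picture is of the moment at which its call begins.
- job.sign_off(): hands the job in, once; it reports no verdict.
The state is a dict: "clock": time; "qpos": joint angles; "qd": joint speeds; "effort": joint torques, N m; "position": TCP position; "ee_rot": TCP orientation; "contact_force": force on the tool from outside, world axes, zero at the start; "moment": the same for the moment, N m; "width": finger opening in m.
Only numpy, scipy, OpenCV 4.12 (cv2) and the standard library are available. Lean on these libraries where they do the work, as an engineer would, in place of code of your own. Each camera call takes 0.05 s, during which the arm holds its last target.

## Working session

There is one attempt and no reset: what is moved stays moved. The work goes in short steps, Python scripts to look and compute and a tool call to move; the robot and the scene stay as the last step left them, time stands still between calls to the robot, and variables do not carry over. Pictures are saved under pics/ and viewed, and the job is handed in when it is done.

Besides the shell and the picture viewer there is one more tool, called as name(argument=value, ...) on one line, values as JSON. carry_out: Moves the arm, as the interface text tells. Its arguments: {"type":"object","properties":{"deltas":{"type":"array"},"newtons":{"type":"number"}},"required":["deltas"]}

```bash
mkdir -p pics; cat > h.py <<'E'
import numpy as np,cv2
from scipy.spatial.transform import Rotation as R
from rig import readout,eyes,job,manip
def rot(q): return R.from_quat([q[1],q[2],q[3],q[0]])
def snap(n,f):
    im=eyes.get_image(n); cv2.imwrite('pics/'+f,im['color'][:,:,::-1]); np.savez('pics/'+f+'.npz',**{k:np.array(v) for k,v in im.items()}); return im
def load(f): return np.load('pics/'+f+'.npz')
def ray(im,u,v):
    K=im['mtx']; d=np.array([(u-K[0,2])/K[0,0],(v-K[1,2])/K[1,1],1.0])
    return rot(im['orientation']).apply(d)
def onplane(im,u,v,z):
    d=ray(im,u,v); o=im['origin']; return o+d*(z-o[2])/d[2]
def pts(im):
    K=im['mtx']; z=im['z_map']; v,u=np.mgrid[:z.shape[0],:z.shape[1]]
    p=np.stack([(u-K[0,2])/K[0,0]*z,(v-K[1,2])/K[1,1]*z,z],-1)
    w=rot(im['orientation']).apply(p.reshape(-1,3))+im['origin']; w[z.ravel()==0]=np.nan
    return w.reshape(p.shape)
E
python3 - <<'E'
from h import *
s=readout.get_state(); print({k:np.round(v,3).tolist() for k,v in s.items()}, manip.tcp_to_grasp)
for n in('top','side'):
    im=snap(n,n+'0.png'); print(n,im['origin'],im['orientation'],im['mtx'])
E
```

```text
{'clock': 0.0, 'qpos': [1.218, 0.277, 1.506, -0.0, 1.361, -0.121], 'qd': [0.001, -0.001, 0.001, 0.0, -0.0, -0.001], 'effort': [0.001, -41.678, -24.58, -0.0, 0.011, -0.0], 'position': [0.132, 0.559, 0.23], 'ee_rot': [0.702, 0.081, 0.703, -0.082], 'contact_force': [-0.408, 0.052, -0.056], 'moment': [-0.039, 0.026, 0.067], 'width': 0.085} 0.0187
top [0.33477846 0.00868802 1.44316377] [-0.03807622  0.70903912 -0.70293645  0.04115924] [[473.05978602   0.         277.03063435]
 [  0.         473.05978602 212.68478142]
 [  0.           0.           1.        ]]
side [-0.06696711 -0.76371364  0.86756753] [-0.43926503  0.84108375 -0.28412814  0.13746111] [[445.96945699   0.         283.72915405]
 [  0.         445.96945699 205.84413968]
 [  0.           0.           1.        ]]
```

View pics/top0.png

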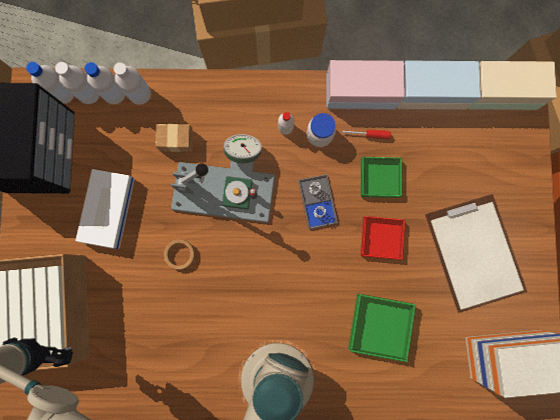

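View pics/side0.png

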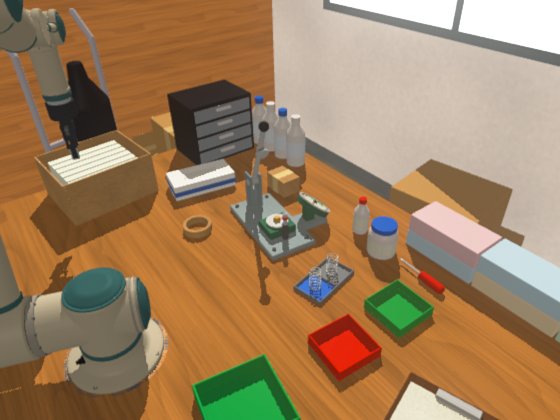

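The top picture has image-up = world +x. In it, the plate is at about (237,192), the dial at (242,148), the raised knob at (201,170), the stop at (252,193), and the stock tray at (319,202). The blue half is the near one, with its spring at (319,211). The small green tray is at (381,177), the red tray at (384,238) and the large green tray at (383,328). I'll enlarge the details next.

```bash
python3 - <<'E'
from h import *
t=load('top0.png');s=load('side0.png')
c=t['color'][130:235,160:350][:,:,::-1]; cv2.imwrite('pics/c1.png',cv2.resize(c,None,fx=4.2,fy=4.2,interpolation=cv2.INTER_CUBIC))
c=s['color'][115:305,220:360][:,:,::-1]; cv2.imwrite('pics/c2.png',cv2.resize(c,None,fx=3.1,fy=3.1,interpolation=cv2.INTER_CUBIC))
P=pts(t)
for n,u,v in [('platebase',265,210),('spigot',236,191),('plate',231,197),('knob',201,170),('stop',252,193),('dial',242,148),('blue floor',326,222),('green',381,177),('red',384,238),('blue spr',319,211)]: print(n,P[v,u].round(3))
E
```

```text
platebase [0.503 0.04  0.017]
spigot [0.554 0.125 0.061]
plate [0.537 0.14  0.053]
knob [0.557 0.184 0.35 ]
stop [0.542 0.076 0.103]
dial [0.68  0.108 0.078]
blue floor [ 0.469 -0.146  0.009]
green [ 0.61  -0.317  0.007]
red [ 0.422 -0.323  0.008]
blue spr [ 0.503 -0.125  0.009]
```

View pics/c1.png

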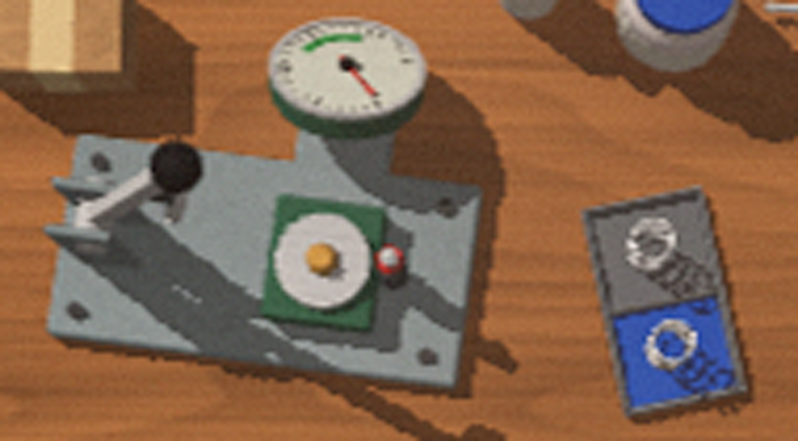

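View pics/c2.png

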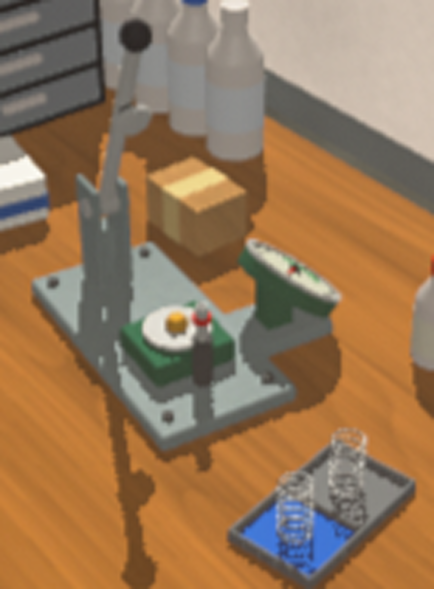

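The enlargement shows the plate and brass spigot, the stop's white-and-red top just right of the plate, the needle at zero (pointing lower right), and the blue half's spring. Next I measure them.

```bash
cat > m.py <<'E'
from h import *
def tri(a,ua,b,ub):
    o1,d1=a['origin'],ray(a,*ua);o2,d2=b['origin'],ray(b,*ub)
    d1/=np.linalg.norm(d1);d2/=np.linalg.norm(d2)
    A=np.stack([d1,-d2],1);x=np.linalg.lstsq(A,o2-o1,rcond=None)[0]
    p=o1+x[0]*d1;q=o2+x[1]*d2
    return (p+q)/2,np.linalg.norm(p-q)
def blob(im,cond,box):
    u0,v0,u1,v1=box; c=im['color'][v0:v1,u0:u1].astype(int)
    m=cond(c[...,0],c[...,1],c[...,2]).astype(np.uint8)
    n,l,st,ce=cv2.connectedComponentsWithStats(m)
    k=1+np.argmax(st[1:,4]); return ce[k]+[u0,v0],st[k],m,l==k
E
python3 - <<'E'
from m import *
t=load('top0.png');s=load('side0.png')
W=lambda r,g,b:(r>150)&(abs(r-b)<45)
O=lambda r,g,b:(r>150)&(r-b>70)&(g>90)
K=lambda r,g,b:(r+g+b<140)
c,st,_,_=blob(t,O,(222,178,248,205));print('spig top',c,st,onplane(t,*c,.062)); cs,st2,_,_=blob(s,O,(262,208,290,230));print('side',cs,st2,tri(t,c,s,cs))
c,st,m,_=blob(t,lambda r,g,b:(r>140)&(abs(g-b)<40),(222,176,249,208));
v,u=np.nonzero(m);h=cv2.convexHull(np.stack([u+222,v+176],1).astype(np.int32));e=cv2.fitEllipse(h);print('plate',e,onplane(t,*e[0],.052))
c,st,_,_=blob(t,K,(192,160,212,180));cs,s2,_,_=blob(s,K,(254,116,272,136));print('knob',c,st,cs,s2,onplane(t,*c,.338),tri(t,c,s,cs))
Rd=lambda r,g,b:(r>120)&(r-g>60)&(r-b>60)&(abs(g-b)<40)
c,st,_,_=blob(t,Rd,(247,185,260,198));cs,s2,_,_=blob(s,Rd,(276,208,292,224));print('stop red',c,st,cs,s2,tri(t,c,s,cs))
B=lambda r,g,b:(b>120)&(b-r>60)
c,st,m,_=blob(t,B,(295,170,345,235));v,u=np.nonzero(m);print('blue',cv2.minAreaRect(np.stack([u+295,v+170],1).astype(np.float32)))
r=cv2.minAreaRect(np.stack([u+295,v+170],1).astype(np.float32));print(onplane(t,*r[0],.004),[onplane(t,*p,.004).round(4) for p in cv2.boxPoints(r)])
for nm,bx,cond in[('green',(350,145,415,210),lambda r,g,b:(g-r>40)&(g-b>30)),('red',(350,205,415,270),Rd)]:
    c,st,m,_=blob(t,cond,bx);v,u=np.nonzero(m);r=cv2.minAreaRect(np.stack([u+bx[0],v+bx[1]],1).astype(np.float32));print(nm,r,onplane(t,*r[0],.03))
for nm,im,x in[('t',t,(300,170,340,235)),('s',s,(290,245,355,305))]:
    c=im['color'][x[1]:x[3],x[0]:x[2]][:,:,::-1];cv2.imwrite(f'pics/d{nm}.png',cv2.resize(c,None,fx=9,fy=9,interpolation=cv2.INTER_NEAREST))
E
```

```text
spig top [235.5 190.5] [11 10  6  6 32] [0.5551221  0.12647469 0.062     ]
side [276.5        217.11111111] [12  7  6  5 18] (array([0.55443564, 0.12709098, 0.06076648]), np.float64(0.002031919270851755))
plate ((230.40231323242188, 189.64495849609375), (32.00850296020508, 39.64484786987305), 47.911781311035156) [0.55915124 0.1425292  0.052     ]
knob [201.24137931 169.90517241] [  4   4  12  14 116] [263.38888889 126.38888889] [ 6  7  8  8 54] [0.55978817 0.18510503 0.338     ] (array([0.56004301, 0.18526546, 0.33689108]), np.float64(6.663495490607676e-05))
stop red [250.8 193.2] [3 7 3 3 5] [284.4 217.8] [ 6  8  6  4 15] (array([0.54488697, 0.07863399, 0.09042349]), np.float64(0.004148577777144935))
blue ((319.98077392578125, 213.40383911132812), (21.57277488708496, 25.298980712890625), 78.69007110595703)
[ 0.49579309 -0.12845835  0.004     ] [array([ 0.5204, -0.0839,  0.004 ]), array([ 0.5364, -0.1602,  0.004 ]), array([ 0.4713, -0.1728,  0.004 ]), array([ 0.4554, -0.097 ,  0.004 ])]
green ((381.0, 176.5), (39.0, 40.0), 90.0) [ 0.60725395 -0.31148703  0.03      ]
red ((382.0, 237.0), (64.0, 64.0), 90.0) [ 0.4234984  -0.31149857  0.03      ]
```

View pics/dt.png

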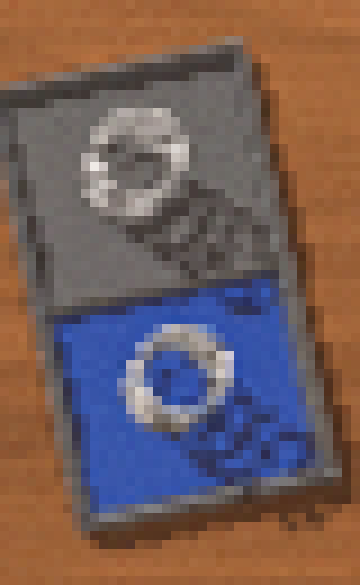

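View pics/ds.png

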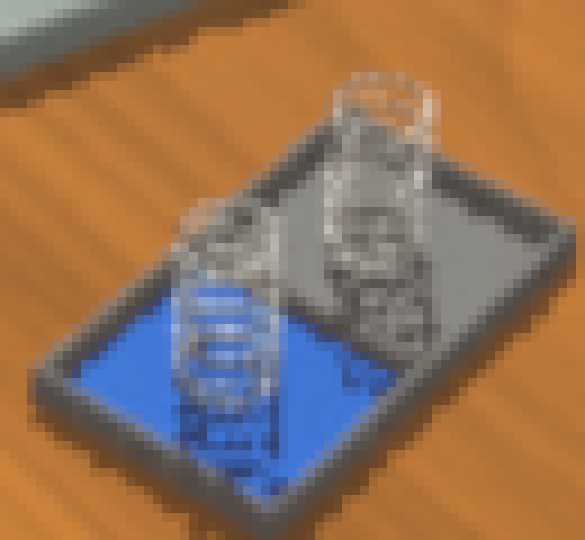

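```bash
python3 - <<'E'
from m import *
t=load('top0.png');s=load('side0.png')
P=pts(t)
print('base z',[P[v,u][2].round(3) for u,v in[(265,210),(190,195),(210,180),(180,205),(262,200)]])
C=[np.array(onplane(t,160+a/4.2,130+b/4.2,.012)) for a,b in[(50,335),(455,385),(480,188),(80,135)]]
for a,b in((0,1),(3,2),(1,2),(0,3)):
    d=C[b]-C[a];print(C[a].round(4),np.linalg.norm(d).round(4),np.degrees(np.arctan2(d[1],d[0])).round(2))
h,q=(319.3,211.5),(314.8,269.5)
print('spr top',onplane(t,*h,.059),onplane(s,*q,.059),tri(t,h,s,q))
# tray grey outline
x=(300,170,340,235)
Q=[onplane(t,300+a/9-.5,170+b/9-.5,.012) for a,b in[(85,540),(345,480),(240,40),(0,85)]]
for a,b in((0,1),(3,2),(1,2),(0,3)):
    d=Q[b]-Q[a];print(Q[a].round(4),np.linalg.norm(d).round(4),np.degrees(np.arctan2(d[1],d[0])).round(2))
# stop top, crop c1 (388,257)
for z in(.1,.104,.108): print(onplane(t,160+388/4.2-.4,130+258/4.2-.4,z))
for im,b,n in[(t,(222,172,264,214),'et'),(s,(258,195,302,240),'es')]:
    c=im['color'][b[1]:b[3],b[0]:b[2]][:,:,::-1];cv2.imwrite(f'pics/{n}.png',cv2.resize(c,None,fx=12,fy=12,interpolation=cv2.INTER_NEAREST))
E
```

```text
base z [np.float64(0.017), np.float64(0.02), np.float64(0.019), np.float64(0.019), np.float64(0.025)]
[0.502  0.3231 0.012 ] 0.2957 -96.56
[0.6498 0.306  0.012 ] 0.2958 -97.13
[0.4682 0.0293 0.012 ] 0.1458 -6.61
[0.502  0.3231 0.012 ] 0.1488 -6.59
spr top [ 0.49526642 -0.12122036  0.059     ] [ 0.49869436 -0.11788114  0.059     ] (array([ 0.4952024 , -0.12110219,  0.0633062 ]), np.float64(0.0010303363373743081))
[ 0.4455 -0.0941  0.012 ] 0.0903 -76.5
[ 0.6008 -0.065   0.012 ] 0.0836 -78.71
[ 0.4665 -0.1819  0.012 ] 0.1546 13.08
[ 0.4455 -0.0941  0.012 ] 0.158 10.62
[0.5479573  0.07590552 0.1       ]
[0.54732244 0.07570534 0.104     ]
[0.54668758 0.07550516 0.108     ]
```

View pics/et.png

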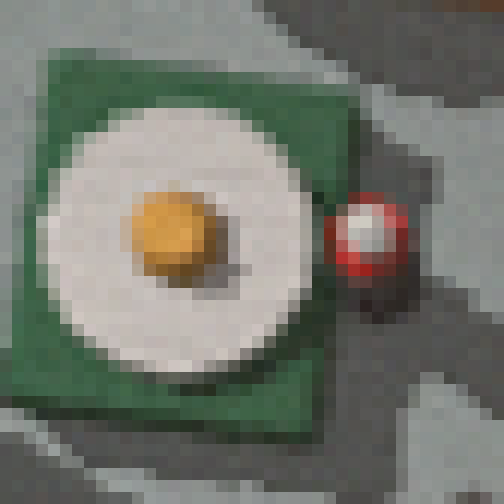

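View pics/es.png

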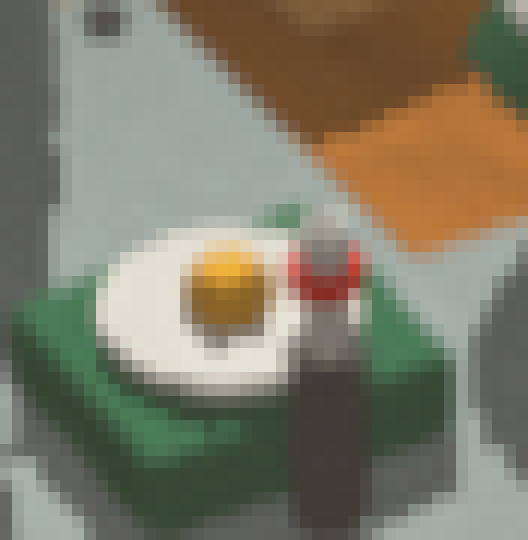

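```bash
python3 - <<'E'
from m import *
t=load('top0.png');s=load('side0.png')
for a,b in[((36+318)/2,(107+372)/2)]:
    p=(222+a/12-.5,172+b/12-.5);print('plate',p,onplane(t,*p,.052))
p=(222+172/12-.5,172+228/12-.5);print('spig top',onplane(t,*p,.064)) 
# side plate: ellipse x 95..372?,y 226..395
q=(258+233/12-.5,195+309/12-.5);print('plate side',onplane(s,*q,.052))
q2=(258+232/12-.5,195+265/12-.5);print('spig side',onplane(s,*q2,.064),tri(t,p,s,q2))
a=(222+370/12-.5,172+236/12-.5);b=(258+325/12-.5,195+225/12-.5);b2=(258+325/12-.5,195+285/12-.5)
print('stop',tri(t,a,s,b),onplane(t,*a,.108))
print('knob top-only',)
s0=readout.get_state();print(rot(s0['ee_rot']).as_matrix().round(3),R.from_matrix(rot(s0['ee_rot']).as_matrix()).as_rotvec())
E
```

```text
plate (236.25, 191.45833333333334) [0.55385571 0.12504622 0.052     ]
spig top [0.55481201 0.12532185 0.064     ]
plate side [0.55184094 0.12349383 0.052     ]
spig side [0.55337466 0.12547342 0.064     ] (array([0.55431434, 0.12568747, 0.0635654 ]), np.float64(0.0013051479232274225))
stop (array([0.54585741, 0.07459022, 0.10915874]), np.float64(0.0005951759503167119)) [0.54629812 0.07449401 0.108     ]
knob top-only
[[-0.001  0.23   0.973]
 [-0.002  0.973 -0.23 ]
 [-1.    -0.002 -0.   ]] [ 0.18077412  1.56350503 -0.18323919]
```

```bash
cat > plan.py <<'E'
from h import *
def plan(target,yaw_deg=None,n=None,grip=None,start=None,dec=2):
    s=readout.get_state(); p=np.array(s['position'] if start is None else start[0]); M=rot(s['ee_rot']) if start is None else start[1]
    target=np.array(target)
    if yaw_deg is None: T=M
    else:
        c,q=np.cos(np.radians(yaw_deg)),np.sin(np.radians(yaw_deg))
        T=R.from_matrix(np.array([[0,c,q],[0,q,-c],[-1,0,0]]))
    rv=(M.inv()*T).as_rotvec()
    need=max(np.linalg.norm(target-p)/.06,np.degrees(np.abs(rv).max())/3.99)
    n=n or int(np.ceil(need))
    out=[]
    for k in range(n):
        tgt=target if k==n-1 else None
        d=M.inv().apply((target-p)/(n-k))/.06
        a=np.degrees((M.inv()*T).as_rotvec()/(n-k))/4
        d=np.round(d,dec);a=np.round(a,dec)
        out.append([*d,*a,grip]); p=p+M.apply(d*.06); M=M*R.from_rotvec(np.radians(a*4))
    for i in range(0,n,10): print([[float(x) for x in r] for r in out[i:i+10]])
    print('end',p.round(4),n,'rows')
    return p,M
E
python3 - <<'E'
from plan import *
plan([.4955,-.121,.16],-7,21,.2)
E
```

```text
[[0.06, -0.46, 0.4, 1.0, 0.0, 0.0, 0.2], [0.06, -0.43, 0.44, 1.0, 0.0, 0.0, 0.2], [0.06, -0.4, 0.46, 1.0, 0.0, 0.0, 0.2], [0.06, -0.36, 0.49, 1.0, 0.0, 0.0, 0.2], [0.06, -0.33, 0.52, 1.0, 0.0, 0.0, 0.2], [0.06, -0.29, 0.54, 1.0, 0.0, 0.0, 0.2], [0.06, -0.25, 0.56, 1.0, 0.0, 0.0, 0.2], [0.05, -0.22, 0.57, 0.99, 0.0, 0.0, 0.2], [0.06, -0.18, 0.59, 1.0, 0.0, 0.0, 0.2], [0.05, -0.13, 0.6, 0.99, 0.0, 0.0, 0.2]]
[[0.06, -0.09, 0.6, 1.0, 0.0, 0.0, 0.2], [0.05, -0.05, 0.61, 0.99, 0.0, 0.0, 0.2], [0.06, -0.01, 0.61, 1.0, 0.0, 0.0, 0.2], [0.05, 0.03, 0.61, 0.99, 0.0, 0.0, 0.2], [0.06, 0.08, 0.61, 1.0, 0.0, 0.0, 0.2], [0.05, 0.12, 0.6, 0.99, 0.0, 0.0, 0.2], [0.06, 0.16, 0.59, 1.0, 0.0, 0.0, 0.2], [0.05, 0.2, 0.58, 0.99, 0.01, 0.0, 0.2], [0.06, 0.24, 0.56, 1.0, 0.0, 0.0, 0.2], [0.05, 0.28, 0.54, 0.99, 0.01, 0.0, 0.2]]
[[0.06, 0.32, 0.53, 1.0, 0.0, 0.01, 0.2]]
end [ 0.4956 -0.1211  0.1599] 21 rows
```

carry_out(deltas=[0, -0.46, 0.4, 1, 0, 0, 0.2, 0, -0.43, 0.44, 1, 0, 0, 0.2, 0, -0.4, 0.46, 1, 0, 0, 0.2, 0, -0.36, 0.49, 1, 0, 0, 0.2, 0, -0.33, 0.52, 1, 0, 0, 0.2, 0, -0.29, 0.54, 1, 0, 0, 0.2, 0, -0.25, 0.56, 1, 0, 0, 0.2, 0, -0.22, 0.57, 1, 0, 0, 0.2, 0, -0.18, 0.59, 1, 0, 0, 0.2, 0, -0.13, 0.6, 1, 0, 0, 0.2], newtons=20)

```text
clock: 1.35
position: [0.3057, 0.2343, 0.2311]
ee_rot: [0.632, 0.318, 0.632, -0.318]
contact_force: [0.6, 0.3, 0.6]
width: 0.0513
```

carry_out(deltas=[0, -0.09, 0.6, 1, 0, 0, 0.2, 0, -0.05, 0.61, 1, 0, 0, 0.2, 0, -0.01, 0.61, 1, 0, 0, 0.2, 0, 0.03, 0.61, 1, 0, 0, 0.2, 0, 0.08, 0.61, 1, 0, 0, 0.2, 0, 0.12, 0.6, 1, 0, 0, 0.2, 0, 0.16, 0.59, 1, 0, 0, 0.2, 0.2, 0.2, 0.58, 1, 0, 0, 0.2, 0.2, 0.24, 0.56, 1, 0, 0, 0.2, 0.2, 0.28, 0.54, 0.9, 0, 0, 0.2])

```text
clock: 2.6
position: [0.4775, -0.0893, 0.1946]
ee_rot: [-0.486, -0.513, -0.487, 0.513]
contact_force: [-0.3, -0.7, 0.1]
width: 0.0511
```

carry_out(deltas=[0.2, 0.32, 0.53, 1, 0, 0, 0.2, 0, 0, 0, 0, 0, 0, 0.2])

```text
clock: 2.85
position: [0.4952, -0.1228, 0.1817]
ee_rot: [-0.468, -0.529, -0.469, 0.53]
contact_force: [-0.1, 0.2, -0.1]
width: 0.0514
```

```bash
python3 - <<'E'
from plan import *
s=readout.get_state();print(s['clock'],s['position'],s['width'],rot(s['ee_rot']).as_matrix().round(3),s['contact_force'])
snap('top','top1.png');snap('side','side1.png')
plan([.4955,-.121,.016],-7,6,.2)
E
```

```text
2.85 [ 0.49524932 -0.12275985  0.18174591] 0.05144210023033597 [[-0.002  0.992 -0.122]
 [ 0.    -0.122 -0.992]
 [-1.    -0.002 -0.   ]] [-0.14135947  0.23506177 -0.07950492]
[[0.46, 0.0, 0.0, 0.0, -0.0, 0.0, 0.2], [0.46, 0.01, 0.0, 0.01, -0.0, 0.01, 0.2], [0.46, 0.0, 0.0, 0.0, -0.0, 0.0, 0.2], [0.47, 0.01, 0.0, 0.01, -0.01, 0.01, 0.2], [0.46, 0.0, 0.0, 0.0, -0.0, 0.0, 0.2], [0.47, 0.01, 0.01, 0.01, -0.01, 0.01, 0.2]]
end [ 0.4958 -0.1213  0.0159] 6 rows
```

View pics/side1.png

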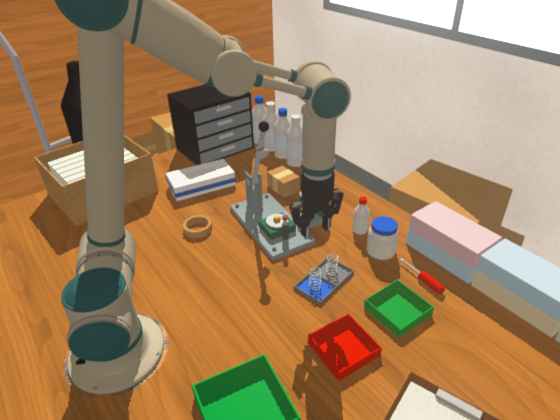

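View pics/top1.png

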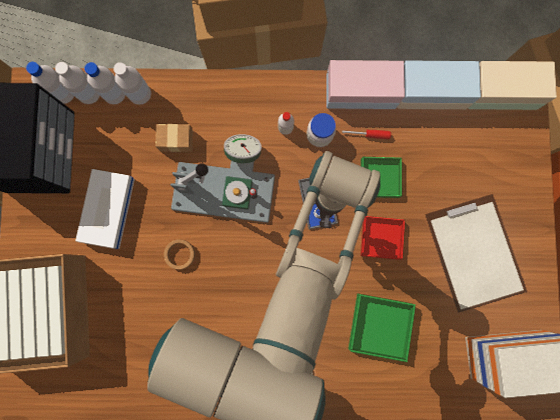

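The open gripper stands above the blue half's spring, with its tips near (322,225) in the side view. The wrist head is wide (top view, 316–378 px), so I'll check its clearance to the knob before seating. Now I lower and grip.

carry_out(deltas=[0.55, 0, -0.03, 0, 0, 0, 0.2, 0.55, 0, 0, 0, 0, 0, 0.2, 0.55, 0, 0, 0, 0, 0, 0.2, 0.5, 0, 0, 0, 0, 0, 0.2, 0.35, 0, 0, 0, 0, 0, 0.2, 0.26, 0, 0, 0, 0, 0, 0.2, 0, 0, 0, 0, 0, 0, 0.2])

```text
clock: 3.82
position: [0.4939, -0.1177, 0.0173]
ee_rot: [-0.469, -0.528, -0.47, 0.529]
contact_force: [1.1, 0.2, -0.5]
width: 0.0512
```

```bash
python3 - <<'E'
from plan import *
s=readout.get_state();print(s['clock'],s['position'],s['width'],s['contact_force'])
im=snap('side','side2.png')
c=im['color'][200:310,260:380][:,:,::-1];cv2.imwrite('pics/side2c.png',cv2.resize(c,None,fx=5,fy=5))
P=pts(load('top1.png'));q=P[150:210,310:382].reshape(-1,3);q=q[q[:,2]>.3];print(q.min(0),q.max(0))
P=pts(load('side1.png'));q=P[60:220,295:352].reshape(-1,3);
for z in np.arange(.18,.52,.03):
    k=q[abs(q[:,2]-z)<.01]; k=k[(abs(k[:,0]-.495)<.12)&(abs(k[:,1]+.12)<.12)]
    if len(k):print(round(z,2),k.min(0)[:2].round(3),k.max(0)[:2].round(3))
E
```

```text
3.825 [ 0.49387764 -0.11773181  0.01728818] 0.051175328721891934 [ 1.08534096  0.18349703 -0.53142695]
[ 0.43854388 -0.18911433  0.31496473] [ 0.55321655 -0.0547439   0.59458433]
0.21 [ 0.519 -0.131] [ 0.532 -0.111]
0.24 [ 0.457 -0.141] [ 0.553 -0.1  ]
0.27 [ 0.429 -0.142] [ 0.559 -0.099]
0.3 [ 0.428 -0.151] [ 0.557 -0.105]
0.33 [ 0.456 -0.16 ] [ 0.517 -0.107]
0.36 [ 0.457 -0.16 ] [ 0.527 -0.09 ]
0.39 [ 0.457 -0.159] [ 0.523 -0.097]
0.42 [ 0.459 -0.157] [ 0.518 -0.103]
0.45 [ 0.459 -0.158] [ 0.521 -0.101]
0.48 [ 0.459 -0.158] [ 0.514 -0.099]
0.51 [ 0.447 -0.184] [ 0.502 -0.068]
```

View pics/side2c.png

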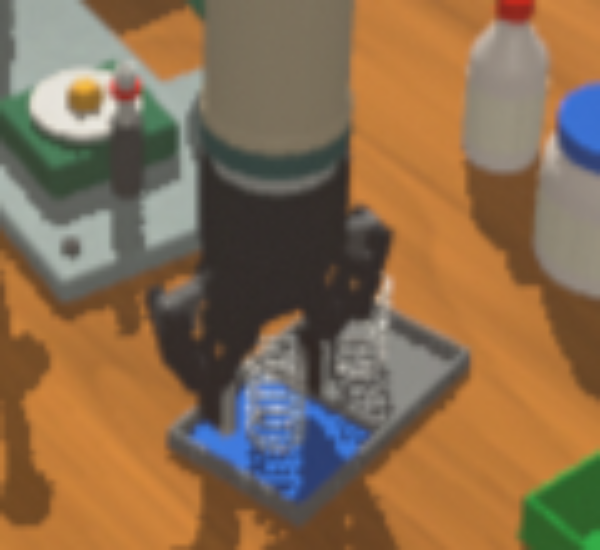

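carry_out(deltas=[0, 0, 0.05, 0, 0, 0, 0.2, 0, 0, 0, 0, 0, 0, -0.5, 0, 0, 0, 0, 0, 0, -0.5, 0, 0, 0, 0, 0, 0, -0.5, 0, 0, 0, 0, 0, 0, -0.5], newtons=25)

```text
clock: 4.5
position: [0.4953, -0.1224, 0.0186]
ee_rot: [0.47, 0.529, 0.469, -0.529]
contact_force: [-0.8, -0.3, 5.8]
width: 0.0328
```

carry_out(deltas=[-0.2, 0, 0, 0, 0, 0, -0.5, -0.5, 0, 0, 0, 0, 0, -0.5, -0.8, 0, 0, 0, 0, 0, -0.5, -0.9, 0, 0, 0, 0, 0, -0.5, -0.6, 0, 0, 0, 0, 0, -0.5, 0, 0, 0, 0, 0, 0, -0.5])

```text
clock: 5.25
position: [0.4966, -0.1229, 0.2014]
ee_rot: [0.472, 0.53, 0.467, -0.528]
contact_force: [0.3, 0.1, -0.2]
width: 0.033
```

```bash
python3 - <<'E'
from plan import *
s=readout.get_state();print(s['clock'],s['position'],s['width'],rot(s['ee_rot']).as_matrix().round(3),s['contact_force'])
im=snap('side','side3.png')
c=im['color'][180:320,250:390][:,:,::-1];cv2.imwrite('pics/side3c.png',cv2.resize(c,None,fx=4.2,fy=4.2,interpolation=cv2.INTER_CUBIC))
P=pts(im);q=P[20:220,270:380].reshape(-1,3);
z0=s['position'][2]
for z in np.arange(.22,.40,.015):
    k=q[abs(q[:,2]-z-z0)<.006]; k=k[(abs(k[:,0]-.495)<.12)&(abs(k[:,1]+.12)<.12)]
    if len(k):print(round(z,3),k.min(0)[:2].round(3),k.max(0)[:2].round(3))
plan([.5542,.1255,.20],-7,5,-.5)
E
```

```text
5.25 [ 0.49659217 -0.12285083  0.20139214] 0.03298338755708149 [[ 0.007  0.993 -0.12 ]
 [-0.003 -0.12  -0.993]
 [-1.     0.007  0.002]] [ 0.33627053  0.07464465 -0.15907071]
0.22 [ 0.459 -0.157] [ 0.516 -0.102]
0.235 [ 0.459 -0.157] [ 0.514 -0.103]
0.25 [ 0.458 -0.157] [ 0.518 -0.102]
0.265 [ 0.458 -0.157] [ 0.517 -0.104]
0.28 [ 0.458 -0.157] [ 0.515 -0.102]
0.295 [ 0.459 -0.158] [ 0.518 -0.104]
0.31 [ 0.459 -0.157] [ 0.516 -0.104]
0.325 [ 0.453 -0.179] [ 0.497 -0.072]
0.34 [ 0.439 -0.187] [ 0.509 -0.068]
0.355 [ 0.435 -0.191] [ 0.513 -0.108]
0.37 [ 0.421 -0.19 ] [ 0.513 -0.059]
0.385 [ 0.381 -0.189] [ 0.543 -0.048]
0.4 [ 0.375 -0.184] [ 0.538 -0.044]
[[-0.0, 0.1, -0.84, 0.01, 0.0, -0.01, -0.5], [-0.0, 0.09, -0.84, 0.0, 0.0, -0.01, -0.5], [-0.01, 0.1, -0.85, 0.01, 0.0, -0.01, -0.5], [-0.0, 0.09, -0.84, 0.0, 0.0, -0.01, -0.5], [-0.01, 0.1, -0.85, 0.01, 0.01, -0.0, -0.5]]
end [0.5543 0.1256 0.2003] 5 rows
```

View pics/side3c.png

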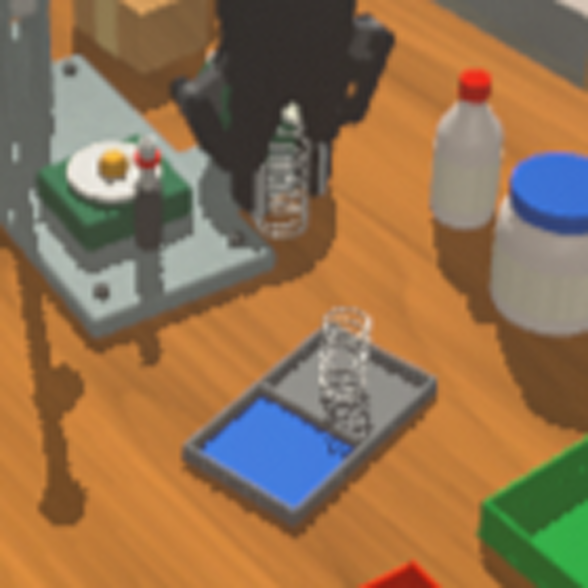

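View pics/side3.png

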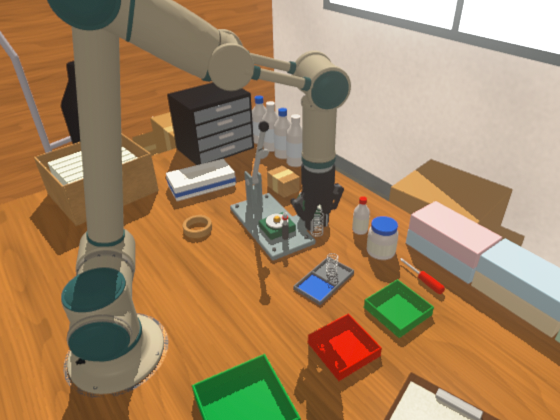

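The spring is held (width 33 mm), the other spring is untouched, and the blue half is empty. I'll come in low from the stop's side, so that only the slim forearm passes the knob.

carry_out(deltas=[0.2, 0.1, -0.8, 0, 0, 0, -0.5, 0.3, 0.1, -0.84, 0, 0, 0, -0.5, 0.25, 0.1, -0.84, 0, 0, 0, -0.5, 0.1, 0.1, -0.84, 0, 0, 0, -0.5, 0, 0.1, -0.6, 0, 0, 0, -0.5, 0, 0, -0.2, 0, 0, 0, -0.5, 0, 0, 0, 0, 0, 0, -0.5])

```text
clock: 6.18
position: [0.5531, 0.1197, 0.1455]
ee_rot: [-0.469, -0.528, -0.47, 0.53]
contact_force: [0.4, 0.6, -0.0]
width: 0.0327
```

```bash
python3 - <<'E'
from plan import *
s=readout.get_state();print(s['clock'],s['position'],s['width'],rot(s['ee_rot']).as_matrix().round(3),s['contact_force'])
im=snap('side','side4.png')
c=im['color'][150:270,220:360][:,:,::-1];cv2.imwrite('pics/side4c.png',cv2.resize(c,None,fx=5,fy=5,interpolation=cv2.INTER_CUBIC))
snap('top','top4.png')
plan([.5542,.1255,.12],-7,1,-.5)
E
```

```text
6.175 [0.55309556 0.11967316 0.14553892] 0.03267722612578063 [[-0.003  0.993 -0.119]
 [-0.001 -0.119 -0.993]
 [-1.    -0.003  0.001]] [ 0.35798953  0.55690908 -0.01796168]
[[0.44, 0.0, -0.12, 0.02, 0.02, 0.02, -0.5]]
end [0.5542 0.1256 0.1197] 1 rows
```

View pics/side4c.png

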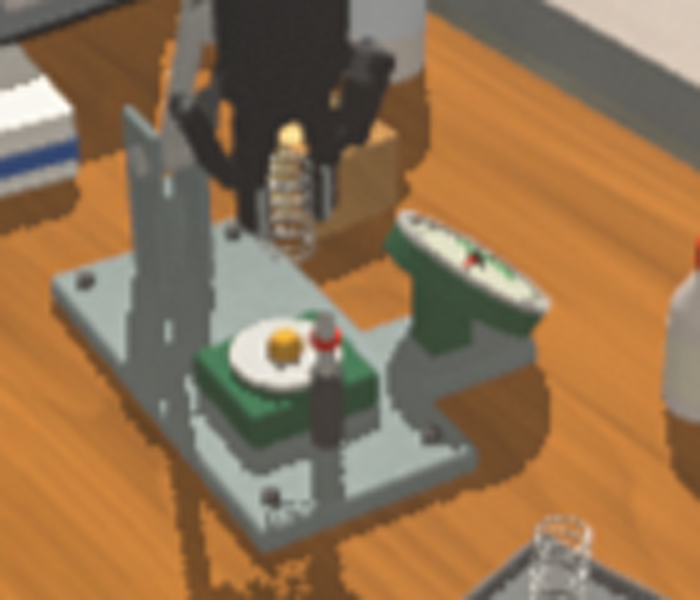

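View pics/top4.png

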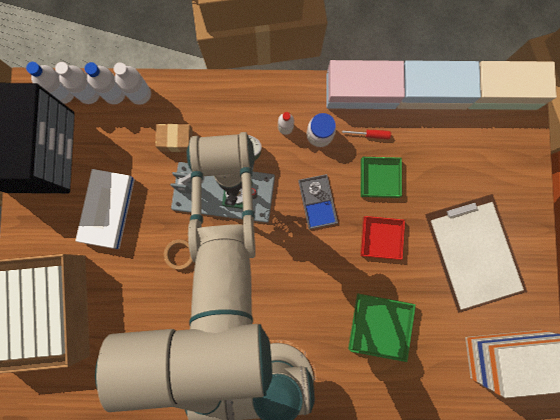

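```bash
cat >> m.py <<'E'
def proj(im,p):
    c=rot(im['orientation']).inv().apply(np.array(p)-im['origin']);K=im['mtx'];return (K[0,0]*c[0]/c[2]+K[0,2],K[1,1]*c[1]/c[2]+K[1,2])
E
python3 - <<'E'
from m import *
im=load('side4.png')
for y in(.115,.12,.125):
    print(y,[np.round(proj(im,(.553+.12*(.1197-y)*-1*1.0,y,z)),1) for z in(.131,.158,.186)])
print('spigot',proj(im,(.5542,.1255,.064)), 'TCP',proj(im,(.5531,.1197,.1455)))
c=im['color'][170:225,260:300][:,:,::-1];cv2.imwrite('pics/side4d.png',cv2.resize(c,None,fx=10,fy=10,interpolation=cv2.INTER_NEAREST))
E
```

```text
0.115 [array([278.1, 200. ]), array([277.8, 192.3]), array([277.6, 184.1])]
0.12 [array([277.2, 199.1]), array([277. , 191.4]), array([276.7, 183.2])]
0.125 [array([276.4, 198.3]), array([276.1, 190.6]), array([275.8, 182.4])]
spigot (np.float64(277.04861539126523), np.float64(216.4786267117642)) TCP (np.float64(277.1601478820774), np.float64(195.0585567345368))
```

View pics/side4d.png

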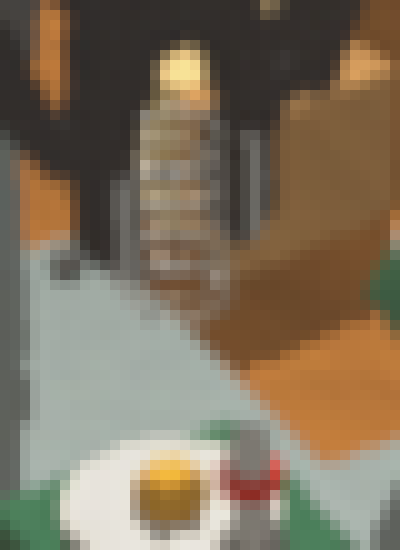

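carry_out(deltas=[0.4, 0.01, -0.1, 0, 0, 0, -0.5, 0.4, 0, 0, 0, 0, 0, -0.5, 0.15, 0, 0, 0, 0, 0, -0.5, 0, 0, 0, 0, 0, 0, -0.5])

```text
clock: 6.78
position: [0.5551, 0.1246, 0.0895]
ee_rot: [-0.469, -0.529, -0.469, 0.53]
contact_force: [-0.7, -0.8, -0.0]
width: 0.033
```

```bash
python3 - <<'E'
from m import *
s=readout.get_state();print(s['clock'],s['position'],s['width'],rot(s['ee_rot']).as_matrix().round(3),s['contact_force'])
im=snap('side','side5.png')
c=im['color'][180:240,255:305][:,:,::-1];cv2.imwrite('pics/side5c.png',cv2.resize(c,None,fx=10,fy=10,interpolation=cv2.INTER_NEAREST))
im=snap('top','top5.png')
c=im['color'][150:220,210:270][:,:,::-1];cv2.imwrite('pics/top5c.png',cv2.resize(c,None,fx=8,fy=8,interpolation=cv2.INTER_NEAREST))
E
```

```text
6.775 [0.5551434  0.12462977 0.0894674 ] 0.03302937945267364 [[-0.001  0.993 -0.121]
 [-0.    -0.121 -0.993]
 [-1.    -0.001  0.   ]] [-0.74640007 -0.78681234 -0.01916918]
```

View pics/side5c.png

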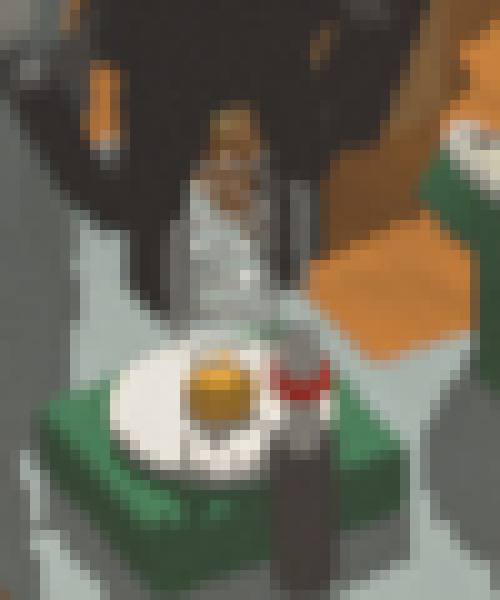

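View pics/top5c.png

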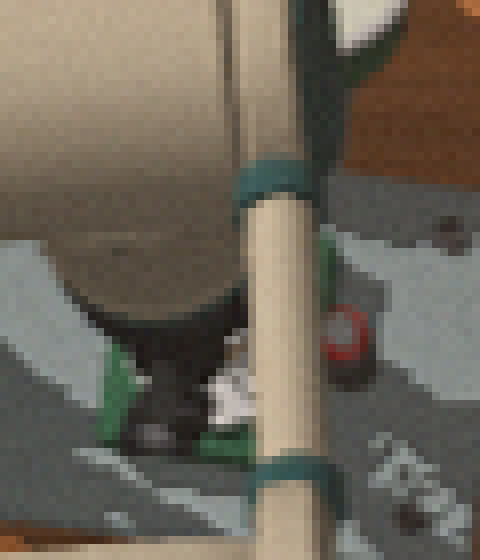

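The spring's foot (centre 277.4 in the side view) is about 1 px right of the spigot (276.5). I'll correct by about 1.5 mm and lower it onto the taper.

carry_out(deltas=[0.05, -0.025, -0.025, 0, 0, 0, -0.5, 0.1, 0, 0, 0, 0, 0, -0.5, 0.08, 0, 0, 0, 0, 0, -0.5, 0, 0, 0, 0, 0, 0, -0.5])

```text
clock: 7.38
position: [0.5537, 0.1273, 0.0753]
ee_rot: [-0.469, -0.529, -0.469, 0.529]
contact_force: [-0.0, 0.2, -0.2]
width: 0.0329
```

```bash
python3 - <<'E'
from m import *
s=readout.get_state();print(s['clock'],s['position'],s['width'],s['contact_force'],s['moment'])
im=snap('side','side6.png')
c=im['color'][180:240,255:305][:,:,::-1];cv2.imwrite('pics/side6c.png',cv2.resize(c,None,fx=10,fy=10,interpolation=cv2.INTER_NEAREST))
E
```

```text
7.375 [0.55367126 0.12727452 0.07529046] 0.03290175301420118 [-0.00732946  0.17801115 -0.19646715] [-0.00922855 -0.00361828 -0.04186821]
```

View pics/side6c.png

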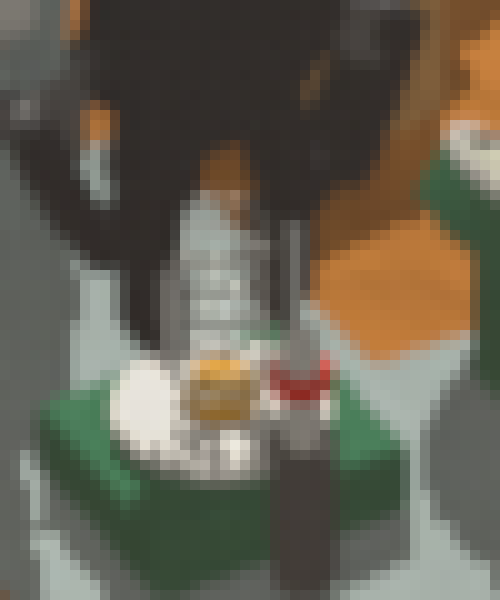

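The foot is now about 3 mm below the spigot's top with no force, and the spring (centre about 277.0) lines up with the spigot (276.5). I'll continue down.

carry_out(deltas=[0.05, 0, 0, 0, 0, 0, -0.5, 0.05, 0, 0, 0, 0, 0, -0.5, 0.02, 0, 0, 0, 0, 0, -0.5, 0, 0, 0, 0, 0, 0, -0.5])

```text
clock: 7.92
position: [0.5535, 0.1269, 0.0684]
ee_rot: [-0.469, -0.529, -0.469, 0.53]
contact_force: [-1.2, -2.0, -0.5]
width: 0.0327
```

```bash
python3 - <<'E'
from m import *
s=readout.get_state();print(s['clock'],s['position'],s['width'],s['contact_force'],s['moment'])
im=snap('side','side7.png')
c=im['color'][180:240,255:305][:,:,::-1];cv2.imwrite('pics/side7c.png',cv2.resize(c,None,fx=10,fy=10,interpolation=cv2.INTER_NEAREST))
E
```

```text
7.925 [0.553547   0.12692009 0.06838905] 0.032669226337074975 [-1.2455686  -1.96295441 -0.49079   ] [-0.36784382  0.32922746 -0.01676366]
```

View pics/side7c.png

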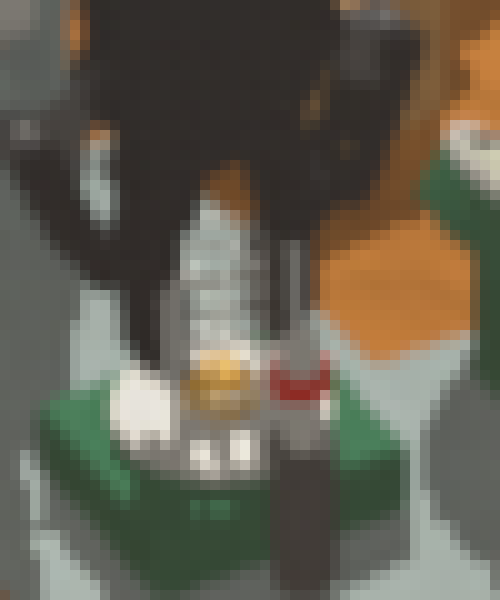

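carry_out(deltas=[0.02, -0.01, 0.015, 0, 0, 0, -0.5, 0, 0, 0, 0, 0, 0, -0.1, 0, 0, 0, 0, 0, 0, 0.1, 0, 0, 0, 0, 0, 0, 0.2, 0, 0, 0, 0, 0, 0, 0.2])

```text
clock: 8.6
position: [0.5537, 0.1265, 0.0676]
ee_rot: [0.469, 0.529, 0.469, -0.529]
contact_force: [0.4, -0.2, -0.0]
width: 0.0514
```

```bash
python3 - <<'E'
from m import *
s=readout.get_state();print(s['clock'],s['position'],s['width'],s['contact_force'],s['moment'])
im=snap('side','side8.png')
c=im['color'][170:240,255:325][:,:,::-1];cv2.imwrite('pics/side8c.png',cv2.resize(c,None,fx=8,fy=8,interpolation=cv2.INTER_NEAREST))
E
```

```text
8.6 [0.55365559 0.12653767 0.06757227] 0.051383004019617914 [ 0.44876552 -0.19725984 -0.03119519] [ 0.01254829  0.07956043 -0.01778826]
```

View pics/side8c.png

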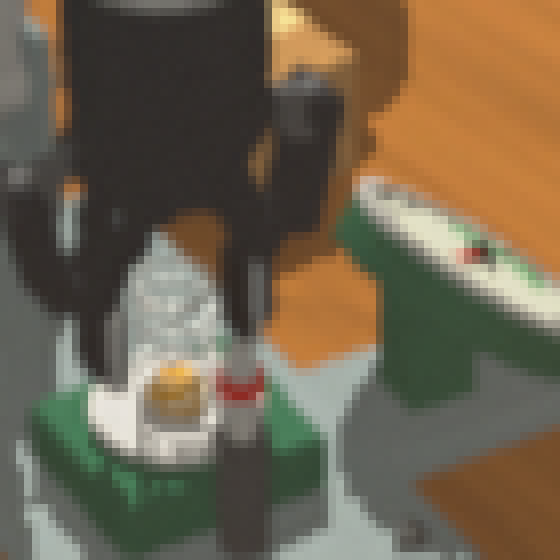

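The spring stands over the spigot: coils at about (277,212) with the yellow spigot inside. There is no force and the fingers are free. I'll retreat up and away, then go above the knob.

carry_out(deltas=[-0.2, 0, 0, 0, 0, 0, 0.2, -0.5, 0, 0, 0, 0, 0, 0.2, -0.5, 0, 0, 0, 0, 0, 0.2, -0.1, 0, 0.5, 0, 0, 0, 0.2, -0.3, 0, 0.8, 0, 0, 0, 0.2, -0.8, 0, 0.5, 0, 0, 0, 0.2, -0.9, 0, 0, 0, 0, 0, 0.2, -0.9, 0, 0, 0, 0, 0, 0.2, -0.9, 0, 0, 0, 0, 0, 0.2, -0.5, 0, -0.3, 0, 0, 0, 0.2])

```text
clock: 9.9
position: [0.5429, 0.0363, 0.408]
ee_rot: [0.47, 0.531, 0.467, -0.528]
contact_force: [-0.0, -0.2, 0.2]
width: 0.0512
```

```bash
python3 - <<'E'
from m import *
from plan import plan
s=readout.get_state();print(s['clock'],s['position'],s['width'],s['contact_force'],rot(s['ee_rot']).as_matrix().round(3))
im=snap('side','side9.png');t=snap('top','top9.png')
c=im['color'][170:240,240:310][:,:,::-1];a=cv2.resize(c,None,fx=6,fy=6,interpolation=cv2.INTER_NEAREST)
c=t['color'][130:220,165:275][:,:,::-1];b=cv2.resize(c,(510,420),interpolation=cv2.INTER_NEAREST)[:,:380]
cv2.imwrite('pics/cmp9.png',np.hstack([a,b]))
p=plan([.561,.185,.40],-7,4,.2)
E
```

```text
9.9 [0.54288441 0.03633526 0.40800343] 0.05118299637486266 [-0.03942947 -0.18902972  0.17819138] [[ 0.006  0.993 -0.122]
 [-0.001 -0.122 -0.993]
 [-1.     0.006  0.   ]]
[[0.04, -0.0, -0.62, 0.01, -0.01, -0.03, 0.2], [0.03, -0.0, -0.62, 0.01, -0.0, -0.03, 0.2], [0.04, -0.0, -0.61, 0.02, -0.01, -0.04, 0.2], [0.03, -0.01, -0.62, 0.01, -0.0, -0.03, 0.2]]
end [0.561  0.1853 0.4001] 4 rows
```

View pics/cmp9.png

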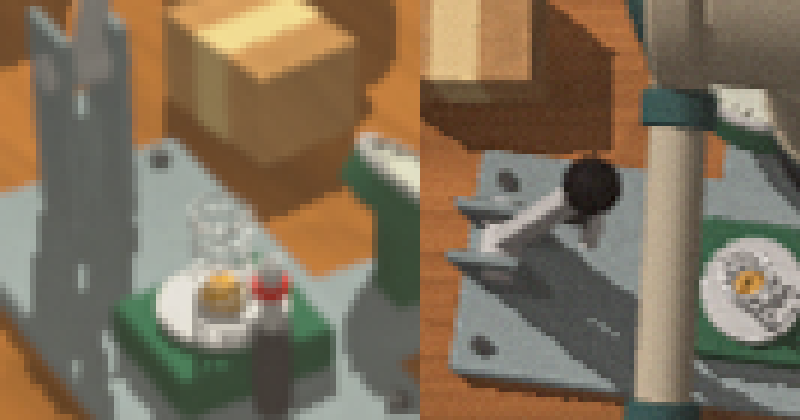

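The spring stands upright, and in the top view it is concentric with the spigot. Next I go over the knob.

carry_out(deltas=[0.03, 0, -0.6, 0, 0, 0, 0.2, 0.03, 0, -0.6, 0, 0, 0, 0.2, 0.03, 0, -0.6, 0, 0, 0, 0.2, 0.03, 0, -0.65, 0, 0, 0, 0.2, 0.3, 0, 0, 0, 0, 0, 0.2, 0, 0, 0, 0, 0, 0, 0.2])

```text
clock: 10.75
position: [0.5591, 0.1828, 0.3758]
ee_rot: [-0.468, -0.527, -0.47, 0.531]
contact_force: [0.8, 0.1, 0.2]
width: 0.0512
```

```bash
python3 - <<'E'
from m import *
from plan import plan
s=readout.get_state();print(s['clock'],s['position'],s['width'],s['contact_force'],rot(s['ee_rot']).as_matrix().round(3))
im=snap('side','side10.png')
c=im['color'][90:160,230:310][:,:,::-1];cv2.imwrite('pics/side10c.png',cv2.resize(c,None,fx=7,fy=7,interpolation=cv2.INTER_NEAREST))
p=plan([.561,.1855,.317],-7,3,.2)
E
```

```text
10.75 [0.55905398 0.18283524 0.3758423 ] 0.05116904069257042 [0.82625999 0.14905586 0.19778366] [[-0.005  0.993 -0.119]
 [-0.001 -0.119 -0.993]
 [-1.    -0.005  0.002]]
[[0.33, 0.01, -0.02, 0.01, 0.01, 0.01, 0.2], [0.34, 0.0, -0.02, 0.01, 0.0, 0.01, 0.2], [0.33, 0.01, -0.01, 0.01, 0.01, 0.02, 0.2]]
end [0.561  0.1854 0.3171] 3 rows
```

View pics/side10c.png

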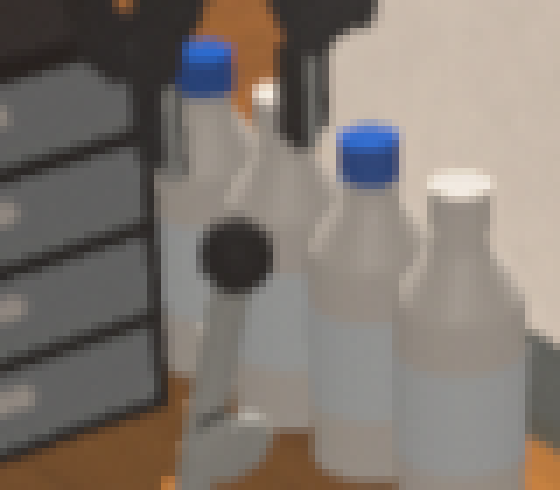

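carry_out(deltas=[0.33, 0.01, -0.02, 0, 0, 0, 0.2, 0.34, 0, -0.01, 0, 0, 0, 0.2, 0.31, 0, 0, 0, 0, 0, 0.2, 0, 0, 0, 0, 0, 0, 0.2, 0, 0, 0, 0, 0, 0, -0.1, 0, 0, 0, 0, 0, 0, -0.4, 0, 0, 0, 0, 0, 0, -0.6, 0, 0, 0, 0, 0, 0, -0.6], newtons=50)

```text
clock: 11.8
position: [0.5596, 0.1844, 0.3211]
ee_rot: [-0.469, -0.529, -0.469, 0.53]
contact_force: [-5.3, -0.6, 4.9]
width: 0.0273
```

```bash
python3 - <<'E'
from m import *
s=readout.get_state();print(s['clock'],s['position'],s['width'],s['contact_force'],rot(s['ee_rot']).as_matrix().round(3))
im=snap('side','side11.png')
c=im['color'][90:160,230:310][:,:,::-1];cv2.imwrite('pics/side11c.png',cv2.resize(c,None,fx=7,fy=7,interpolation=cv2.INTER_NEAREST))
E
```

```text
11.8 [0.55963515 0.18436232 0.32114711] 0.0273342512958164 [-5.30514593 -0.6351348   4.87097946] [[-0.001  0.993 -0.12 ]
 [-0.    -0.12  -0.993]
 [-1.    -0.001  0.001]]
```

View pics/side11c.png

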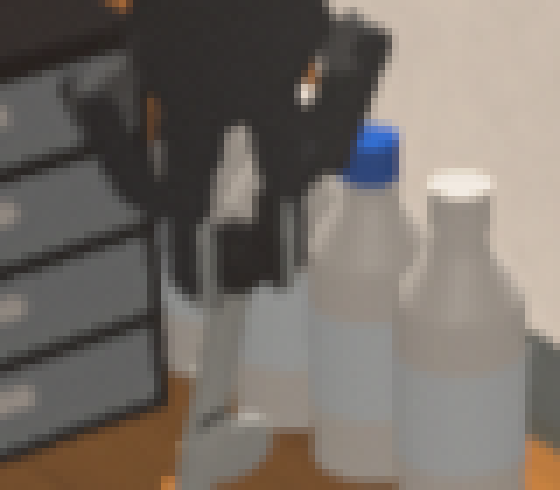

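The grip width of 27 mm and a 5 N lift suggest the pads sit above the ball's middle. I'll re-grip a little lower.

carry_out(deltas=[0, 0, 0, 0, 0, 0, 0, 0, 0, 0, 0, 0, 0, 0, 0.13, 0, -0.01, 0, 0, 0, 0, 0, 0, 0, 0, 0, 0, 0, 0, 0, 0, 0, 0, 0, -0.4, 0, 0, 0, 0, 0, 0, -0.6, 0, 0, 0, 0, 0, 0, -0.6], newtons=40)

```text
clock: 12.72
position: [0.5598, 0.1854, 0.3115]
ee_rot: [-0.468, -0.528, -0.47, 0.53]
contact_force: [-5.1, 1.0, 0.8]
width: 0.028
```

```bash
python3 - <<'E'
from m import *
s=readout.get_state();print(s['clock'],s['position'],s['width'],s['contact_force'],s['moment'])
im=snap('side','side12.png')
c=im['color'][90:160,230:310][:,:,::-1];cv2.imwrite('pics/side12c.png',cv2.resize(c,None,fx=7,fy=7,interpolation=cv2.INTER_NEAREST))
E
```

```text
12.725 [0.55976255 0.18543553 0.31151236] 0.02802525821064167 [-5.07410587  0.95293783  0.76919548] [0.05687768 0.88153778 0.00965839]
```

View pics/side12c.png

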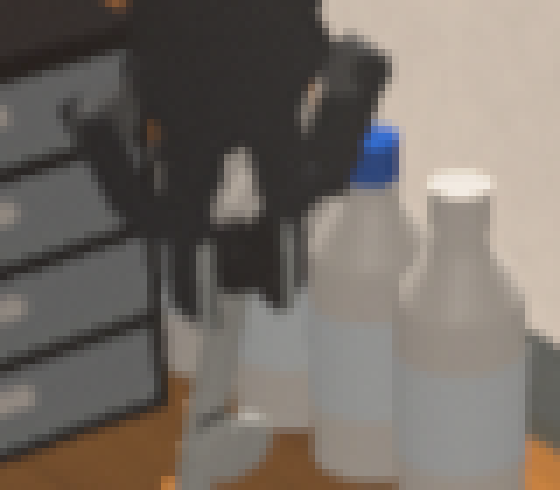

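```bash
python3 - <<'E'
import numpy as np
th=np.array([0,.03,.09,.17,.26,.35,.44,.53,.62,.71,.80,.88,.95,1.0,1.04,1.06,1.08,1.10,1.12,1.14,1.15,1.16,1.17,1.18,1.19,1.2]);f=1.187-th
x=-.24*np.sin(f)/.06;z=.24*np.cos(f)/.06
for a,b,c in zip(th[1:],np.diff(x),np.diff(z)):print(a,round(b,3),round(c,3),end=' | ')
E
```

```text
0.03 0.047 0.111 | 0.09 0.103 0.217 | 0.17 0.157 0.279 | 0.26 0.203 0.297 | 0.35 0.229 0.278 | 0.44 0.253 0.256 | 0.53 0.275 0.232 | 0.62 0.295 0.207 | 0.71 0.312 0.179 | 0.8 0.327 0.151 | 0.88 0.301 0.109 | 0.95 0.27 0.075 | 1.0 0.196 0.042 | 1.04 0.158 0.027 | 1.06 0.079 0.011 | 1.08 0.079 0.009 | 1.1 0.08 0.008 | 1.12 0.08 0.006 | 1.14 0.08 0.005 | 1.15 0.04 0.002 | 1.16 0.04 0.001 | 1.17 0.04 0.001 | 1.18 0.04 0.0 | 1.19 0.04 0.0 | 1.2 0.04 -0.0 |
```

carry_out(deltas=[0.047, -0.02, 0.111, 0, 0, 0, -0.6, 0.103, 0, 0.217, 0, 0, 0, -0.6, 0.157, 0, 0.279, 0, 0, 0, -0.6, 0.203, 0, 0.297, 0, 0, 0, -0.6])

```text
clock: 13.28
position: [0.553, 0.1305, 0.2802]
ee_rot: [-0.469, -0.529, -0.469, 0.529]
contact_force: [-4.2, 3.1, -1.0]
width: 0.0277
```

carry_out(deltas=[0.229, 0, 0.278, 0, 0, 0, -0.6, 0.253, 0, 0.256, 0, 0, 0, -0.6, 0.275, 0, 0.232, 0, 0, 0, -0.6, 0, 0, 0, 0, 0, 0, -0.6])

```text
clock: 13.78
position: [0.5472, 0.0841, 0.2339]
ee_rot: [-0.468, -0.529, -0.469, 0.53]
contact_force: [-4.3, 0.9, 0.5]
width: 0.0279
```

```bash
python3 - <<'E'
from m import *
s=readout.get_state();print(s['clock'],s['position'],s['width'],s['contact_force'],s['moment'],rot(s['ee_rot']).as_matrix().round(3))
im=snap('side','side13.png')
E
```

```text
13.775 [0.54718518 0.08413813 0.2339482 ] 0.027894533558100166 [-4.32622974  0.93782389  0.45736413] [0.30527622 0.62369696 0.03030649] [[-0.003  0.993 -0.122]
 [-0.001 -0.122 -0.993]
 [-1.    -0.003  0.001]]
```

View pics/side13.png

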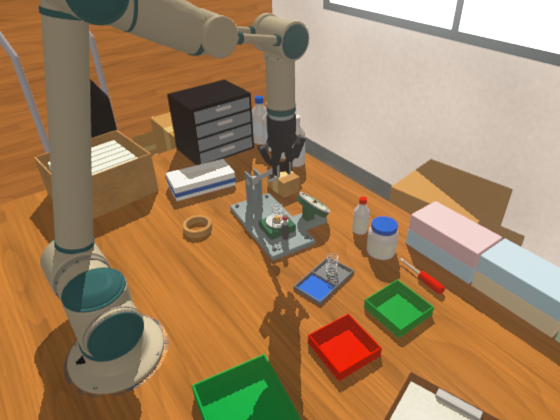

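The lever follows (gripper at about (283,160) in the side view), the forces are small, and the spring is still upright. I continue down.

carry_out(deltas=[0.295, -0.02, 0.207, 0, 0, 0, -0.6, 0.312, 0, 0.179, 0, 0, 0, -0.6, 0.327, 0, 0.151, 0, 0, 0, -0.6, 0.3, 0, 0.109, 0, 0, 0, -0.6, 0.27, 0, 0.075, 0, 0, 0, -0.6, 0.196, 0, 0.042, 0, 0, 0, -0.6, 0, 0, 0, 0, 0, 0, -0.6, 0, 0, 0, 0, 0, 0, -0.6])

```text
clock: 14.82
position: [0.5419, 0.0406, 0.1343]
ee_rot: [0.47, 0.529, 0.469, -0.529]
contact_force: [-1.5, 0.3, 1.6]
width: 0.028
```

```bash
python3 - <<'E'
from m import *
s=readout.get_state();print(s['clock'],s['position'],s['width'],s['contact_force'],s['moment'])
im=snap('side','side14.png');t=snap('top','top14.png')
c=im['color'][140:250,230:350][:,:,::-1];a=cv2.resize(c,(436,400),interpolation=cv2.INTER_CUBIC)
c=t['color'][120:220,200:290][:,:,::-1];b=cv2.resize(c,(360,400),interpolation=cv2.INTER_CUBIC)
cv2.imwrite('pics/cmp14.png',np.hstack([a,b]))
E
```

```text
14.825 [0.54186282 0.04056316 0.13430911] 0.028032598883982716 [-1.48358404  0.31020235  1.61213168] [ 0.14645214  0.34381243 -0.01444251]
```

View pics/cmp14.png

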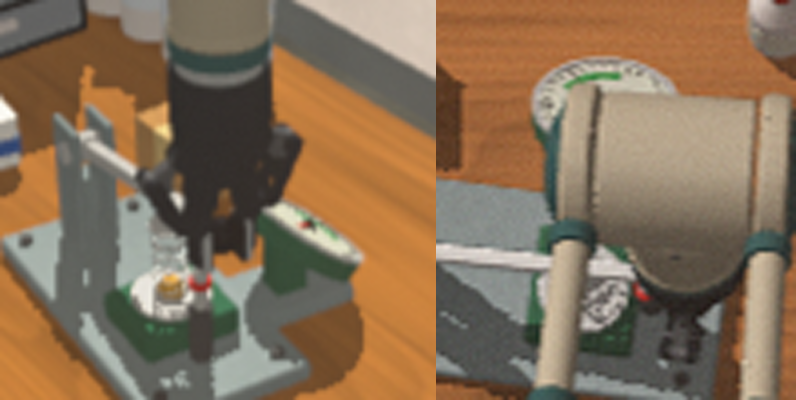

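Lever is at about θ = 1.0, and the spring is still in place. From above, the wrist hides the dial's centre. I'll lean the wrist away, turning about the knob, to free the view before loading the spring.

carry_out(deltas=[0, 0, -0.03, 0, 1, 0, -0.6, 0, 0, -0.03, 0, 1, 0, -0.6, 0, 0, -0.03, 0, 1, 0, -0.6, 0, 0, -0.03, 0, 1, 0, -0.6, 0, 0, 0, 0, 0, 0, -0.6])

```text
clock: 15.55
position: [0.5426, 0.0472, 0.1345]
ee_rot: [0.399, 0.598, 0.529, -0.45]
contact_force: [0.1, 2.2, -0.6]
width: 0.0278
```

```bash
python3 - <<'E'
from m import *
s=readout.get_state();print(s['clock'],s['position'],s['width'],s['contact_force'],s['moment'],rot(s['ee_rot']).as_matrix().round(3))
print('knob',s['position']-.026*rot(s['ee_rot']).as_matrix()[:,0])
t=snap('top','top15.png')
c=t['color'][120:220,200:290][:,:,::-1];b=cv2.resize(c,(540,600),interpolation=cv2.INTER_CUBIC)
cv2.imwrite('pics/top15c.png',b)
E
```

```text
15.55 [0.54260354 0.04719382 0.13445509] 0.027760703921843613 [ 0.07327873  2.24368051 -0.64912407] [-0.07568054  0.06995415  0.11131294] [[ 0.034  0.993 -0.117]
 [ 0.274 -0.122 -0.954]
 [-0.961  0.001 -0.276]]
knob [0.54171633 0.04007945 0.15944706]
```

View pics/top15c.png

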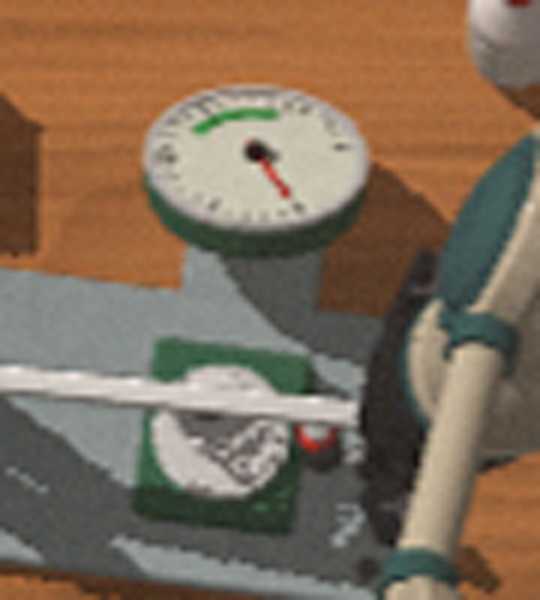

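The dial is now fully visible in the top view, with the needle at zero. I start pressing slowly.

carry_out(deltas=[0.075, 0, 0.03, 0, 0, 0, -0.6, 0.075, 0, 0.03, 0, 0, 0, -0.6, 0.075, 0, 0.03, 0, 0, 0, -0.6, 0.05, 0, 0.02, 0, 0, 0, -0.6, 0.05, 0, 0.02, 0, 0, 0, -0.6])

```text
clock: 16.23
position: [0.5423, 0.0442, 0.1134]
ee_rot: [0.401, 0.597, 0.529, -0.451]
contact_force: [-2.8, -5.6, 3.3]
width: 0.0281
```

carry_out(deltas=[0.05, 0, 0.02, 0, 0, 0, -0.6, 0.05, 0, 0.02, 0, 0, 0, -0.6, 0, 0, 0, 0, 0, 0, -0.6])

```text
clock: 16.6
position: [0.5422, 0.0437, 0.1072]
ee_rot: [0.401, 0.597, 0.529, -0.451]
contact_force: [-3.2, -5.2, 4.8]
width: 0.028
```

```bash
cat > st.py <<'E'
from m import *
import sys
n=sys.argv[1]
s=readout.get_state();k=s['position']-.026*rot(s['ee_rot']).as_matrix()[:,0]
print(s['clock'],s['width'],s['contact_force'].round(2),'knob',k.round(4),'theta',1.187-np.arcsin((k[2]-.115)/.24))
t=snap('top','top%s.png'%n)
c=t['color'][130:200,215:275][:,:,::-1];b=cv2.resize(c,None,fx=8,fy=8,interpolation=cv2.INTER_CUBIC)
cv2.imwrite('pics/top%sc.png'%n,b)
E
python3 st.py 16
```

```text
16.6 0.027951336272957494 [-3.15 -5.24  4.84] knob [0.5414 0.0366 0.1322] theta 1.115126321591942
```

View pics/top16c.png

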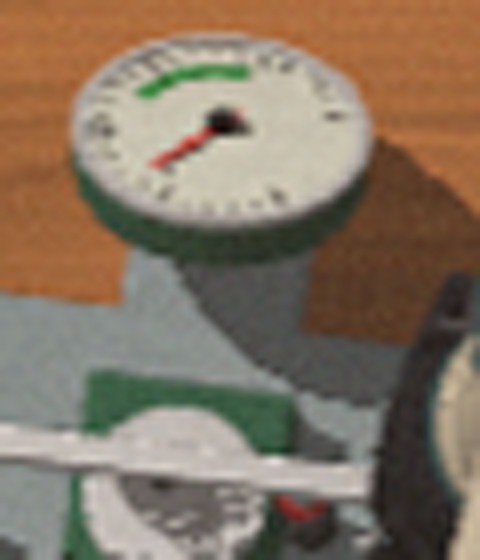

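carry_out(deltas=[0.035, -0.02, 0.03, 0, 0, 0, -0.6, 0.04, 0, 0.02, 0, 0, 0, -0.6, 0.04, 0, 0.015, 0, 0, 0, -0.6, 0.04, 0, 0.015, 0, 0, 0, -0.6, 0, 0, 0, 0, 0, 0, -0.6])

```text
clock: 17.27
position: [0.5422, 0.0432, 0.0981]
ee_rot: [0.4, 0.599, 0.529, -0.449]
contact_force: [-0.3, -2.9, 8.2]
width: 0.0279
```

carry_out(deltas=[0.03, 0, 0.012, 0, 0, 0, -0.6, 0, 0, 0, 0, 0, 0, -0.6])

```text
clock: 17.52
position: [0.5422, 0.0431, 0.0963]
ee_rot: [0.4, 0.599, 0.529, -0.449]
contact_force: [-1.0, -1.6, 10.0]
width: 0.0278
```

```bash
python3 st.py 17
```

```text
17.525 0.027826825719177516 [-0.95 -1.56 10.02] knob [0.5412 0.036  0.1213] theta 1.1606741851734226
```

View pics/top17c.png

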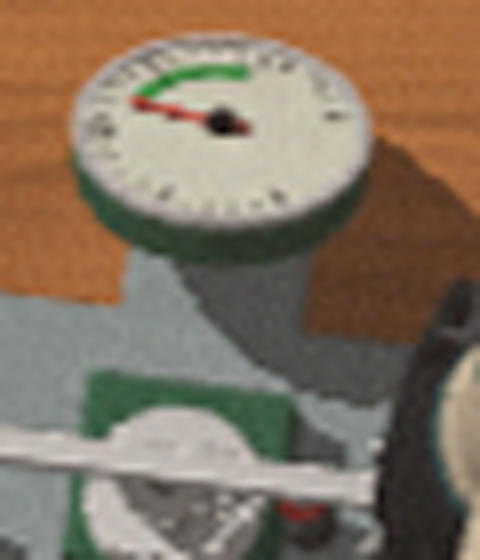

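The needle is already near 12 N, just short of the band, and the lever is not yet on the stop. I continue in about 1 mm steps.

carry_out(deltas=[0.02, 0, 0.006, 0, 0, 0, -0.6, 0, 0, 0, 0, 0, 0, -0.6])

```text
clock: 17.82
position: [0.5422, 0.0431, 0.0952]
ee_rot: [0.4, 0.599, 0.529, -0.449]
contact_force: [-1.8, -2.5, 10.0]
width: 0.0279
```

carry_out(deltas=[0.02, 0, 0.006, 0, 0, 0, -0.6, 0, 0, 0, 0, 0, 0, -0.6])

```text
clock: 18.08
position: [0.5422, 0.0431, 0.094]
ee_rot: [0.4, 0.599, 0.529, -0.449]
contact_force: [-1.3, -2.4, 9.8]
width: 0.0279
```

```bash
python3 st.py 18; python3 - <<'E'
from m import *
im=snap('side','side18.png')
c=im['color'][170:240,250:330][:,:,::-1];cv2.imwrite('pics/side18c.png',cv2.resize(c,None,fx=8,fy=8,interpolation=cv2.INTER_NEAREST))
E
```

```text
18.075 0.02791703197007443 [-1.3  -2.36  9.75] knob [0.5412 0.036  0.119 ] theta 1.1703309336449932
```

View pics/side18c.png

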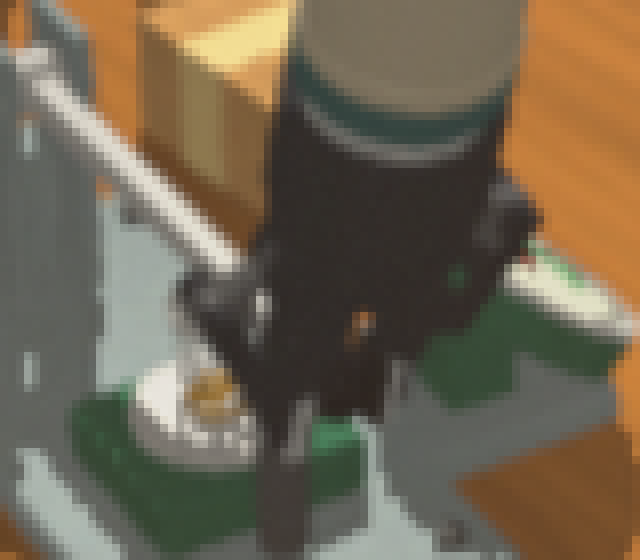

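View pics/top18c.png

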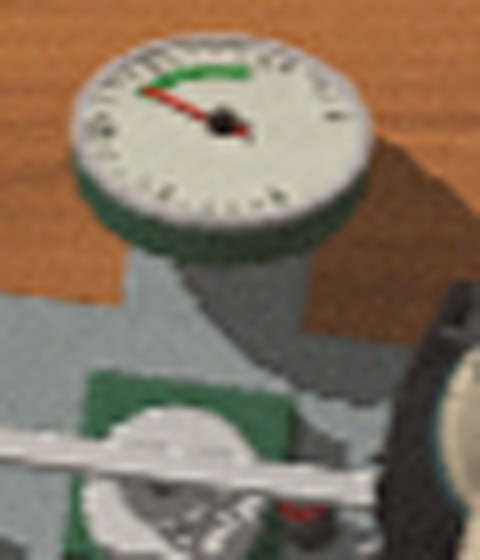

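carry_out(deltas=[0.02, 0, 0.006, 0, 0, 0, -0.6, 0, 0, 0, 0, 0, 0, -0.6])

```text
clock: 18.42
position: [0.5422, 0.043, 0.0929]
ee_rot: [0.4, 0.599, 0.529, -0.449]
contact_force: [-1.8, -2.3, 10.6]
width: 0.0275
```

carry_out(deltas=[0.015, 0, 0.005, 0, 0, 0, -0.6, 0, 0, 0, 0, 0, 0, -0.6])

```text
clock: 18.68
position: [0.5422, 0.043, 0.0921]
ee_rot: [0.4, 0.599, 0.529, -0.449]
contact_force: [-2.4, -3.9, 11.4]
width: 0.0279
```

```bash
python3 st.py 19
```

```text
18.675 0.027919548246964077 [-2.37 -3.9  11.45] knob [0.5412 0.0359 0.1171] theta 1.1783289984796574
```

View pics/top19c.png

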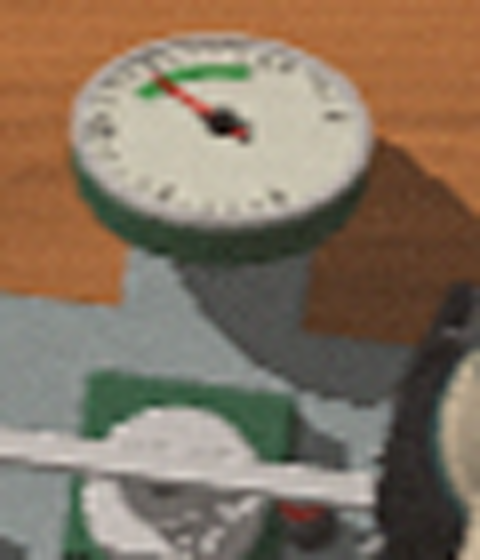

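```bash
cat >> st.py <<'E'
q=t['color'][130:175,215:270].astype(int);m=(q[...,0]-q[...,1]>60)&(q[...,0]-q[...,2]>50)&(q[...,0]>130)
q=t['color'][134:160,224:262].astype(int);m=(q[...,0]-np.maximum(q[...,1],q[...,2])>45)&(q[...,1]<130)
v,u=np.nonzero(m)
far=np.argsort(-np.hypot(u+224-242.3,(v+134-144.8)*1.4))[:4]
print('needle tip px',(u[far].mean()+224).round(2),(v[far].mean()+134).round(2),len(u))
E
python3 st.py 19b
```

```text
18.725 0.028219171081874654 [-1.89 -2.19 12.36] knob [0.5412 0.0359 0.1171] theta 1.1783268687038926
needle tip px 224.75 158.75 125
```

carry_out(deltas=[0.015, 0, 0.005, 0, 0, 0, -0.6, 0, 0, 0, 0, 0, 0, -0.6])

```text
clock: 19.02
position: [0.5422, 0.043, 0.0917]
ee_rot: [0.4, 0.599, 0.529, -0.449]
contact_force: [-2.9, -2.5, 15.9]
width: 0.028
```

carry_out(deltas=[0.015, 0, 0.005, 0, 0, 0, -0.6, 0, 0, 0, 0, 0, 0, -0.6])

```text
clock: 19.27
position: [0.5423, 0.0431, 0.0915]
ee_rot: [0.4, 0.599, 0.529, -0.449]
contact_force: [-4.5, -3.5, 20.2]
width: 0.028
```

```bash
python3 st.py 20
```

```text
19.275 0.027993505117804546 [-4.53 -3.48 20.23] knob [0.5413 0.0359 0.1164] theta 1.1809884376980064
needle tip px 224.75 158.75 126
```

View pics/top20c.png

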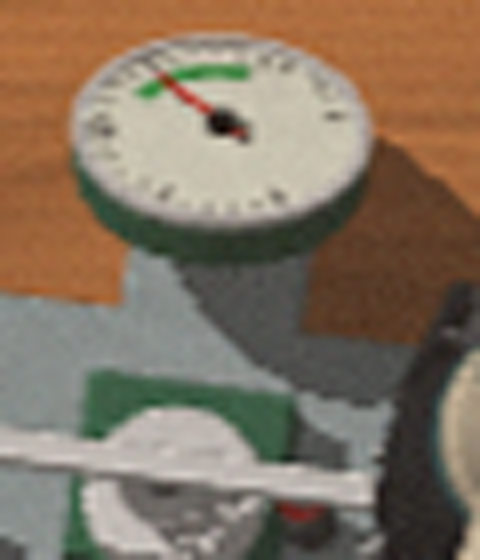

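The stop is reached: the force rose steeply from 12 to 16 to 20 N with almost no motion and a still needle, which stands inside the green band (about 14 N). I'll ease off a little so the lever only rests on the stop, then hold.

carry_out(deltas=[-0.015, 0, -0.005, 0, 0, 0, -0.6, 0, 0, 0, 0, 0, 0, -0.6, 0, 0, 0, 0, 0, 0, -0.6, 0, 0, 0, 0, 0, 0, -0.6])

```text
clock: 19.82
position: [0.5422, 0.0431, 0.0917]
ee_rot: [0.4, 0.599, 0.529, -0.449]
contact_force: [-2.7, -3.6, 14.3]
width: 0.0281
```

```bash
python3 st.py 21
```

```text
19.825 0.02809945735094361 [-2.74 -3.62 14.28] knob [0.5413 0.036  0.1167] theta 1.179773224747669
needle tip px 224.75 158.75 128
```

carry_out(deltas=[0, 0, 0, 0, 0, 0, -0.6, 0, 0, 0, 0, 0, 0, -0.6, 0, 0, 0, 0, 0, 0, -0.6, 0, 0, 0, 0, 0, 0, -0.6, 0, 0, 0, 0, 0, 0, -0.6, 0, 0, 0, 0, 0, 0, -0.6])

```text
clock: 20.62
position: [0.5422, 0.0431, 0.0917]
ee_rot: [0.4, 0.599, 0.529, -0.449]
contact_force: [-3.5, -3.4, 15.1]
width: 0.0279
```

carry_out(deltas=[0, 0, 0, 0, 0, 0, -0.6, 0, 0, 0, 0, 0, 0, -0.6, 0, 0, 0, 0, 0, 0, -0.6, 0, 0, 0, 0, 0, 0, -0.6, 0, 0, 0, 0, 0, 0, -0.6, 0, 0, 0, 0, 0, 0, -0.6, 0, 0, 0, 0, 0, 0, -0.6])

```text
clock: 21.5
position: [0.5422, 0.0431, 0.0917]
ee_rot: [0.4, 0.599, 0.529, -0.449]
contact_force: [-2.6, -2.6, 15.0]
width: 0.028
```

```bash
python3 st.py 22;python3 - <<'E'
import cv2
a=cv2.imread('pics/top22.png')[130:165,220:265];cv2.imwrite('pics/dial22.png',cv2.resize(a,None,fx=16,fy=16,interpolation=cv2.INTER_CUBIC))
E
```

```text
21.5 0.02804094104802922 [-2.56 -2.64 15.02] knob [0.5412 0.0359 0.1167] theta 1.1799090956882887
needle tip px 224.75 158.75 128
```

View pics/dial22.png

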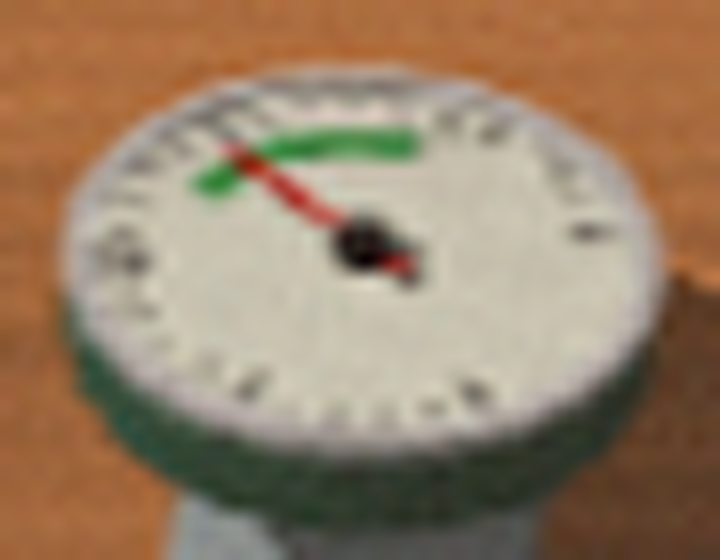

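The needle stands inside the green band (about 14.5 N), between the band's start at (210,185) and end at (415,145) in the enlargement. The spring is the right one. I'll hold slightly longer, then ease up.

carry_out(deltas=[0, 0, 0, 0, 0, 0, -0.6, 0, 0, 0, 0, 0, 0, -0.6, 0, 0, 0, 0, 0, 0, -0.6, 0, 0, 0, 0, 0, 0, -0.6])

```text
clock: 22.05
position: [0.5422, 0.0431, 0.0917]
ee_rot: [0.4, 0.599, 0.529, -0.449]
contact_force: [-3.5, -2.4, 15.4]
width: 0.0281
```

```bash
python3 - <<'E'
import numpy as np
th=np.array([1.19,1.17,1.15,1.13,1.11,1.085,1.06,1.03,.99,.93,.86,.78,.69,.60,.51,.42,.33,.25,.18,.12,.07,.03,.01,0]);f=1.187-th
a=np.diff(-.24*np.sin(f)/.06);b=np.diff(.24*np.cos(f)/.06)
for t,x,z in zip(th[1:],.961*a-.276*b,.276*a+.961*b):print(t,round(x,3),round(z,3),end=' | ')
E
```

```text
1.17 -0.077 -0.023 | 1.15 -0.076 -0.024 | 1.13 -0.076 -0.026 | 1.11 -0.075 -0.027 | 1.085 -0.093 -0.036 | 1.06 -0.092 -0.038 | 1.03 -0.109 -0.049 | 0.99 -0.144 -0.071 | 0.93 -0.21 -0.116 | 0.86 -0.235 -0.151 | 0.78 -0.255 -0.193 | 0.69 -0.268 -0.24 | 0.6 -0.245 -0.263 | 0.51 -0.22 -0.284 | 0.42 -0.194 -0.303 | 0.33 -0.166 -0.319 | 0.25 -0.123 -0.295 | 0.18 -0.088 -0.266 | 0.12 -0.06 -0.232 | 0.07 -0.04 -0.196 | 0.03 -0.025 -0.158 | 0.01 -0.01 -0.079 | 0.0 -0.004 -0.04 |
```

carry_out(deltas=[-0.05, 0, -0.015, 0, 0, 0, -0.6, -0.07, 0, -0.023, 0, 0, 0, -0.6, -0.076, 0, -0.025, 0, 0, 0, -0.6, -0.075, 0, -0.027, 0, 0, 0, -0.6, -0.09, 0, -0.036, 0, 0, 0, -0.6, -0.09, 0, -0.038, 0, 0, 0, -0.6, -0.109, 0, -0.049, 0, 0, 0, -0.6, -0.144, 0, -0.071, 0, 0, 0, -0.6])

```text
clock: 23.05
position: [0.5425, 0.0473, 0.1348]
ee_rot: [0.4, 0.598, 0.529, -0.45]
contact_force: [6.0, -0.4, -1.3]
width: 0.0277
```

carry_out(deltas=[-0.21, 0, -0.116, 0, 0, 0, -0.6, -0.235, 0, -0.151, 0, 0, 0, -0.6, -0.255, 0, -0.193, 0, 0, 0, -0.6, -0.268, 0, -0.24, 0, 0, 0, -0.6])

```text
clock: 23.55
position: [0.5454, 0.0707, 0.2023]
ee_rot: [0.4, 0.598, 0.528, -0.45]
contact_force: [6.8, -0.7, -1.9]
width: 0.0274
```

carry_out(deltas=[-0.245, 0, -0.263, 0, 0, 0, -0.6, -0.22, 0, -0.284, 0, 0, 0, -0.6, -0.194, 0, -0.303, 0, 0, 0, -0.6, -0.166, 0, -0.319, 0, 0, 0, -0.6, 0, 0, 0, 0, 0, 0, -0.6])

```text
clock: 24.18
position: [0.5522, 0.125, 0.27]
ee_rot: [0.401, 0.598, 0.528, -0.449]
contact_force: [5.3, -2.7, 2.8]
width: 0.028
```

```bash
python3 st.py 23; python3 - <<'E'
import numpy as np
from h import *
s=readout.get_state();k=s['position']-.026*rot(s['ee_rot']).as_matrix()[:,0]
print(rot(s['ee_rot']).as_matrix().round(3))
ty=np.array([.122,.9925]);piv=np.array([.5725,.2744])
d=np.array([(piv-k[:2])@ty,k[2]-.115]);print('radius',np.hypot(*d),'phi',np.arctan2(d[1],d[0]))
E
```

```text
24.175 0.027966958224704408 [ 5.35 -2.67  2.85] knob [0.5512 0.1179 0.295 ] theta 0.33869838870590185
needle tip px 224.75 158.75 42
[[ 0.037  0.993 -0.114]
 [ 0.271 -0.12  -0.955]
 [-0.962  0.005 -0.274]]
radius 0.2395047524057589 phi 0.8468593405635215
```

carry_out(deltas=[-0.123, 0.02, -0.295, 0, 0, 0, -0.6, -0.088, 0.02, -0.266, 0, 0, 0, -0.6, -0.06, 0, -0.232, 0, 0, 0, -0.6, -0.04, 0, -0.196, 0, 0, 0, -0.6, -0.025, 0, -0.158, 0, 0, 0, -0.6, -0.01, 0, -0.079, 0, 0, 0, -0.6, 0, 0, -0.04, 0, 0, 0, -0.6, 0, 0, 0, 0, 0, 0, -0.6])

```text
clock: 25.22
position: [0.5605, 0.1923, 0.3104]
ee_rot: [0.399, 0.598, 0.53, -0.45]
contact_force: [0.5, -2.6, 6.1]
width: 0.0277
```

```bash
python3 st.py 24; python3 - <<'E'
from h import *
im=snap('side','side24.png')
c=im['color'][60:240,200:340][:,:,::-1];cv2.imwrite('pics/side24c.png',cv2.resize(c,None,fx=3.3,fy=3.3,interpolation=cv2.INTER_CUBIC))
E
```

```text
25.225 0.02766724745157721 [ 0.48 -2.62  6.08] knob [0.5596 0.1851 0.3353] theta 0.02371683274188685
needle tip px nan nan 0st.py:13: RuntimeWarning: Mean of empty slice.
  print('needle tip px',(u[far].mean()+224).round(2),(v[far].mean()+134).round(2),len(u))
  ret = ret.dtype.type(ret / rcount)
```

View pics/side24c.png

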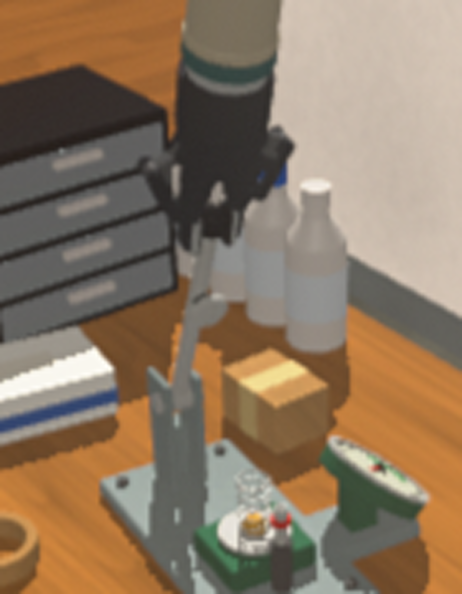

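carry_out(deltas=[-0.03, 0, -0.01, 0, 0, 0, -0.6, -0.02, 0, -0.01, 0, 0, 0, -0.6, 0, 0, 0, 0, 0, 0, -0.6])

```text
clock: 25.7
position: [0.5604, 0.1926, 0.3108]
ee_rot: [0.398, 0.597, 0.531, -0.451]
contact_force: [4.3, 3.2, -8.8]
width: 0.0281
```

carry_out(deltas=[0, 0, 0, 0, 0, 0, -0.2, 0, 0, 0, 0, 0, 0, 0.1, 0, 0, 0, 0, 0, 0, 0.2, 0, 0, 0, 0, 0, 0, 0.2, -0.3, 0, 0, 0, 0, 0, 0.2, -0.6, 0, 0, 0, 0, 0, 0.2, -0.5, 0, 0, 0, 0, 0, 0.2, 0, 0, 0.3, 0, -1, 0, 0.2, 0, 0, 0.4, 0, -1, 0, 0.2])

```text
clock: 26.82
position: [0.5531, 0.1278, 0.3846]
ee_rot: [0.436, 0.565, 0.5, -0.491]
contact_force: [-1.1, -0.5, -0.8]
width: 0.0511
```

carry_out(deltas=[0, 0, 0.6, 0, -1, 0, 0.2, 0, 0, 0.8, 0, -1, 0, 0.2, 0, 0, 0.6, 0, 0, 0, 0.2, 0, 0, 0, 0, 0, 0, 0.2])

```text
clock: 27.32
position: [0.5385, 0.008, 0.3756]
ee_rot: [-0.468, -0.53, -0.468, 0.53]
contact_force: [0.1, 0.8, 0.5]
width: 0.051
```

```bash
python3 st.py 25; python3 - <<'E'
from m import *
from plan import plan
s=readout.get_state();print(s['position'],rot(s['ee_rot']).as_matrix().round(3))
t=load('top25.png')
im=snap('side','side25.png')
c=im['color'][60:240,200:340][:,:,::-1];cv2.imwrite('pics/side25c.png',cv2.resize(c,None,fx=3.3,fy=3.3,interpolation=cv2.INTER_CUBIC))
K=lambda r,g,b:(r+g+b<140)
cs,s2,_,_=blob(im,K,(254,116,272,136));print(cs,s2)
plan([.541,.0175,.15],-7,4,.2)
E
```

```text
27.325 0.050997368733800244 [0.1  0.75 0.53] knob [0.5385 0.0081 0.4016] theta nan
needle tip px 224.75 158.75 51
[0.53866421 0.0092703  0.37565391] [[ 0.     0.993 -0.122]
 [ 0.001 -0.122 -0.993]
 [-1.     0.    -0.001]]
[263.5        126.28571429] [ 6  7  8  8 56]
[[0.94, 0.01, -0.03, 0.0, -0.0, -0.0, 0.2], [0.94, 0.0, -0.03, 0.01, -0.01, -0.0, 0.2], [0.94, 0.01, -0.03, 0.0, -0.0, -0.0, 0.2], [0.94, 0.0, -0.04, 0.01, -0.01, -0.0, 0.2]]
end [0.541  0.0177 0.15  ] 4 rowsst.py:5: RuntimeWarning: invalid value encountered in arcsin
  print(s['clock'],s['width'],s['contact_force'].round(2),'knob',k.round(4),'theta',1.187-np.arcsin((k[2]-.115)/.24))
```

View pics/side25c.png

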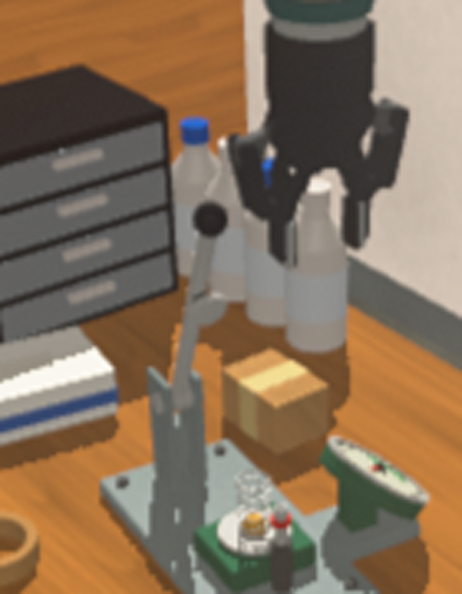

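The knob is back at its start pixel (263.5,126.3), the needle is at zero, and the spring stands upright on the spigot. I go back for it.

carry_out(deltas=[0.9, 0, 0, 0, 0, 0, 0.2, 0.95, 0, 0, 0, 0, 0, 0.2, 0.95, 0, 0, 0, 0, 0, 0.2, 0.95, 0, -0.4, 0, 0, 0, 0.2, 0, 0.01, -0.7, 0, 0, 0, 0.2, 0, 0, -0.6, 0, 0, 0, 0.2, 0, 0, -0.27, 0, 0, 0, 0.2, 0, 0, 0, 0, 0, 0, 0.2])

```text
clock: 28.42
position: [0.5535, 0.1281, 0.1506]
ee_rot: [0.47, 0.529, 0.47, -0.528]
contact_force: [0.7, -0.1, -0.8]
width: 0.0515
```

```bash
python3 - <<'E'
from m import *
from plan import plan
s=readout.get_state();print(s['clock'],s['position'],s['contact_force'])
im=snap('side','side26.png')
c=im['color'][150:240,240:330][:,:,::-1];cv2.imwrite('pics/side26c.png',cv2.resize(c,None,fx=6,fy=6,interpolation=cv2.INTER_NEAREST))
plan([.5537,.126,.0676],-7,5,.2)
E
```

```text
28.425 [0.55353516 0.12810587 0.15056115] [ 0.6946988  -0.13582243 -0.76611551]
[[0.28, 0.0, 0.0, 0.01, 0.0, -0.0, 0.2], [0.28, 0.0, 0.0, 0.01, 0.0, -0.0, 0.2], [0.27, 0.0, 0.01, 0.01, 0.0, -0.0, 0.2], [0.28, 0.0, 0.0, 0.01, 0.0, -0.0, 0.2], [0.27, 0.01, 0.01, 0.01, 0.01, -0.0, 0.2]]
end [0.5539 0.1258 0.0678] 5 rows
```

View pics/side26c.png

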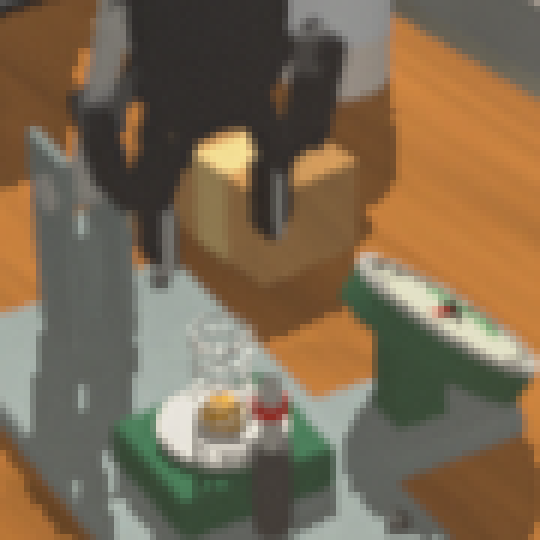

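carry_out(deltas=[0.28, 0, 0.02, 0, 0, 0, 0.2, 0.28, 0, 0, 0, 0, 0, 0.2, 0.28, 0, 0, 0, 0, 0, 0.2, 0.27, 0, 0, 0, 0, 0, 0.2, 0.25, 0, 0, 0, 0, 0, 0.2, 0, 0, 0, 0, 0, 0, 0.2, 0, 0, 0, 0, 0, 0, -0.1, 0, 0, 0, 0, 0, 0, -0.5, 0, 0, 0, 0, 0, 0, -0.5, 0, 0, 0, 0, 0, 0, -0.5], newtons=25)

```text
clock: 29.72
position: [0.5537, 0.126, 0.0693]
ee_rot: [0.469, 0.529, 0.469, -0.529]
contact_force: [-0.6, -0.7, 1.5]
width: 0.0328
```

carry_out(deltas=[-0.1, 0, 0, 0, 0, 0, -0.5, -0.2, 0, 0, 0, 0, 0, -0.5, -0.5, 0, 0, 0, 0, 0, -0.5, -0.6, 0, 0, 0, 0, 0, -0.5, 0, 0, 0, 0, 0, 0, -0.5])

```text
clock: 30.35
position: [0.5559, 0.1262, 0.1567]
ee_rot: [0.471, 0.531, 0.468, -0.527]
contact_force: [0.2, 0.3, -0.5]
width: 0.0329
```

```bash
python3 - <<'E'
from m import *
from plan import plan
s=readout.get_state();print(s['clock'],s['position'],s['contact_force'],s['width'])
im=snap('side','side27.png')
c=im['color'][150:240,240:330][:,:,::-1];cv2.imwrite('pics/side27c.png',cv2.resize(c,None,fx=6,fy=6,interpolation=cv2.INTER_NEAREST))
g=load('top0.png')
for n,p in[('green',(381,176.5)),('floor',(381,178))]: print(onplane(g,*p,.03),onplane(g,*p,.004))
p=plan([.5386,-.01,.15],-7,3,-.5)
q=plan([.607,-.312,.16],-7,6,-.5,start=p)
E
```

```text
30.35 [0.5558564  0.12619345 0.15667988] [ 0.22371349  0.34650387 -0.51216177] 0.0329416042843501
[ 0.60725395 -0.31148703  0.03      ] [ 0.61226707 -0.31737775  0.004     ]
[ 0.60263281 -0.31141201  0.03      ] [ 0.60756091 -0.31730135  0.004     ]
[[0.03, 0.0, 0.76, 0.01, -0.0, -0.02, -0.5], [0.02, 0.01, 0.76, 0.01, -0.01, -0.02, -0.5], [0.03, 0.0, 0.76, 0.01, -0.0, -0.02, -0.5]]
end [ 0.5386 -0.0099  0.1499] 3 rows
[[-0.03, 0.29, 0.81, 0.0, -0.0, 0.0, -0.5], [-0.03, 0.29, 0.81, 0.0, -0.0, 0.0, -0.5], [-0.03, 0.29, 0.81, 0.0, -0.0, 0.0, -0.5], [-0.03, 0.29, 0.81, 0.0, -0.0, 0.0, -0.5], [-0.03, 0.29, 0.81, 0.0, -0.0, 0.0, -0.5], [-0.02, 0.3, 0.81, 0.0, -0.0, 0.0, -0.5]]
end [ 0.6073 -0.3121  0.16  ] 6 rows
```

View pics/side27c.png

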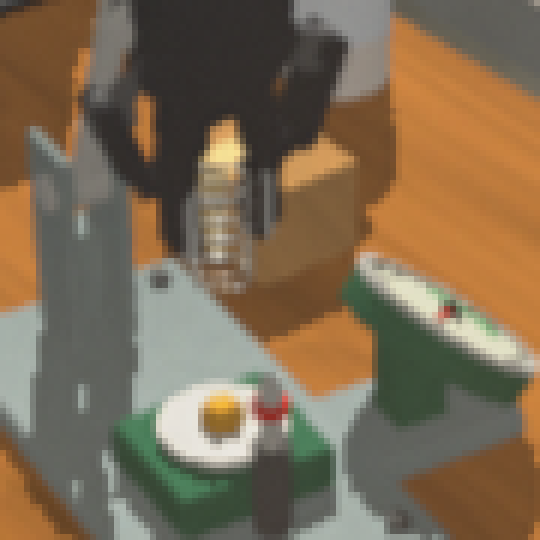

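The spring is held again (centre about (277,188) in the side view) and the spigot is bare. Now to the small green tray.

carry_out(deltas=[0, 0, 0.7, 0, 0, 0, -0.5, -0.1, 0, 0.8, 0, 0, 0, -0.5, -0.2, 0, 0.78, 0, 0, 0, -0.5, -0.1, 0.29, 0.8, 0, 0, 0, -0.5, 0, 0.29, 0.81, 0, 0, 0, -0.5, 0, 0.29, 0.81, 0, 0, 0, -0.5, 0, 0.29, 0.81, 0, 0, 0, -0.5, 0, 0.29, 0.81, 0, 0, 0, -0.5, 0, 0.3, 0.81, 0, 0, 0, -0.5, 0, 0, 0, 0, 0, 0, -0.5])

```text
clock: 31.65
position: [0.6061, -0.3152, 0.1745]
ee_rot: [-0.468, -0.53, -0.468, 0.531]
contact_force: [0.3, 0.0, -0.3]
width: 0.0326
```

```bash
python3 - <<'E'
from m import *
from plan import plan
s=readout.get_state();print(s['clock'],s['position'],s['contact_force'],s['width'])
im=snap('side','side28.png')
c=im['color'][170:350,300:470][:,:,::-1];cv2.imwrite('pics/side28c.png',cv2.resize(c,None,fx=3.3,fy=3.3,interpolation=cv2.INTER_CUBIC))
plan([.607,-.312,.021],-7,5,-.5)
E
```

```text
31.65 [ 0.60608544 -0.31520898  0.174487  ] [ 0.3422582   0.03779451 -0.26294475] 0.032572258621806044
[[0.51, 0.01, -0.0, -0.0, -0.01, 0.01, -0.5], [0.51, 0.0, -0.0, -0.0, -0.0, 0.01, -0.5], [0.51, 0.01, -0.0, -0.0, -0.01, 0.01, -0.5], [0.52, 0.0, -0.0, -0.0, -0.0, 0.01, -0.5], [0.51, 0.01, -0.01, -0.01, -0.01, 0.0, -0.5]]
end [ 0.6072 -0.312   0.0211] 5 rows
```

View pics/side28c.png

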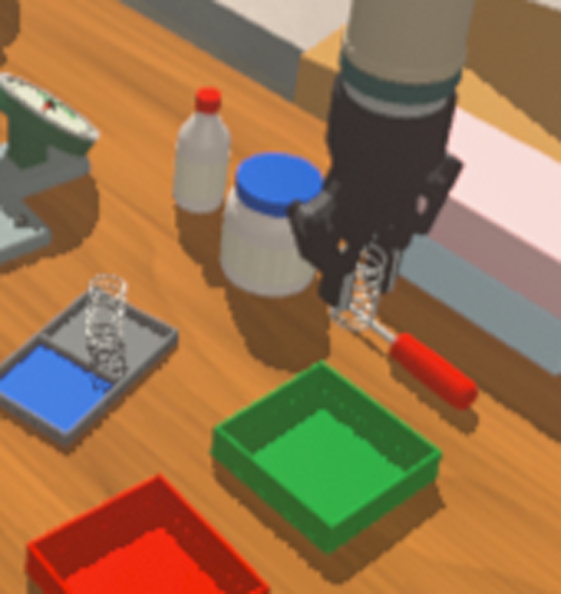

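The held spring looks tilted in the grip. I'll look closer.

```bash
python3 - <<'E'
from m import *
im=load('side28.png')
c=im['color'][225:285,385:435][:,:,::-1];cv2.imwrite('pics/side28d.png',cv2.resize(c,None,fx=10,fy=10,interpolation=cv2.INTER_NEAREST))
p=np.array([.6061,-.3152,0])
for l in(0,.01,.02,.03): print(l,proj(im,p+[0,l/2,.1605]),proj(im,p+[0,-l/2,.2125]))
E
```

```text
0 (np.float64(406.74444320295265), np.float64(264.1222041297499)) (np.float64(410.0126706978019), np.float64(246.87894929626816))
0.01 (np.float64(405.05500776719106), np.float64(262.9562686027845)) (np.float64(411.7751176585797), np.float64(248.0304745901709))
0.02 (np.float64(403.3763679062647), np.float64(261.79778346070395)) (np.float64(413.5493175332244), np.float64(249.18967885421912))
0.03 (np.float64(401.70842047335555), np.float64(260.64667751846184)) (np.float64(415.3353882768516), np.float64(250.3566391564337))
```

View pics/side28d.png

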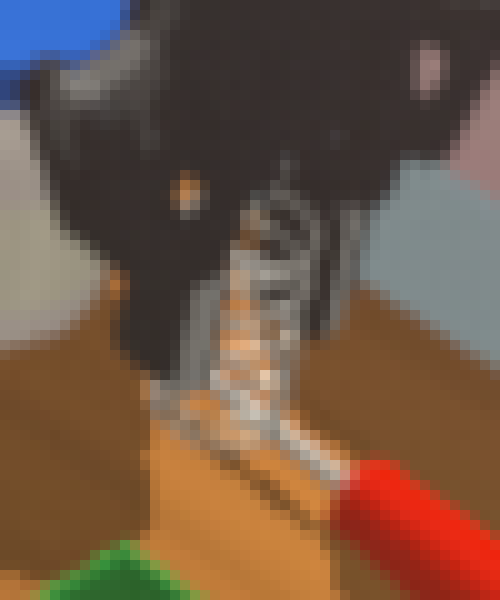

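The tilt is only about 10°, which will right itself on the tray floor. I lower it.

carry_out(deltas=[0.5, 0.01, -0.03, 0, 0, 0, -0.5, 0.6, 0, -0.02, 0, 0, 0, -0.5, 0.6, 0, 0, 0, 0, 0, -0.5, 0.5, 0, 0, 0, 0, 0, -0.5, 0.25, 0, 0, 0, 0, 0, -0.5, 0.05, 0, 0, 0, 0, 0, -0.5, 0, 0, 0, 0, 0, 0, -0.5])

```text
clock: 32.58
position: [0.6079, -0.3085, 0.0277]
ee_rot: [0.47, 0.529, 0.469, -0.529]
contact_force: [-0.4, 0.5, -0.5]
width: 0.0326
```

carry_out(deltas=[0.05, 0, 0, 0, 0, 0, -0.5, 0, 0, 0, 0, 0, 0, -0.5])

```text
clock: 32.83
position: [0.6076, -0.3087, 0.0244]
ee_rot: [0.469, 0.529, 0.469, -0.529]
contact_force: [-0.1, -0.7, -0.7]
width: 0.0331
```

```bash
python3 - <<'E'
from m import *
s=readout.get_state();print(s['clock'],s['position'],s['contact_force'],s['width'])
im=snap('side','side29.png')
c=im['color'][225:345,345:445][:,:,::-1];cv2.imwrite('pics/side29d.png',cv2.resize(c,None,fx=5,fy=5,interpolation=cv2.INTER_NEAREST))
E
```

```text
32.825 [ 0.60758742 -0.30870377  0.02444092] [-0.09731552 -0.7076361  -0.69648761] 0.03308773821882021
```

View pics/side29d.png

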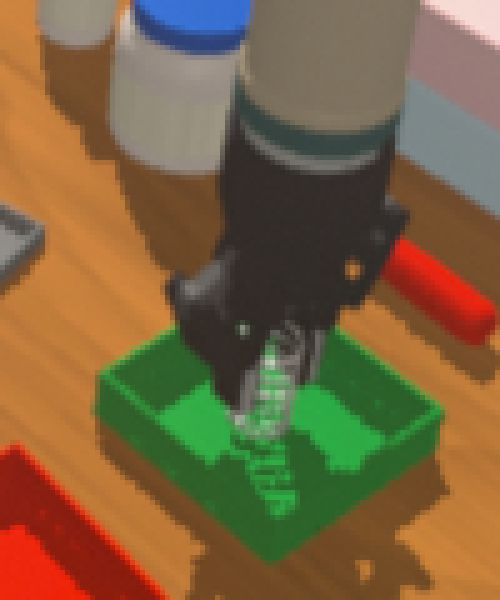

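carry_out(deltas=[0.03, 0, 0, 0, 0, 0, -0.5, 0.03, 0, 0, 0, 0, 0, -0.5, 0, 0, 0, 0, 0, 0, -0.5])

```text
clock: 33.25
position: [0.6075, -0.3087, 0.0215]
ee_rot: [0.469, 0.529, 0.469, -0.529]
contact_force: [-1.8, 0.5, 6.2]
width: 0.0327
```

carry_out(deltas=[0, 0, 0, 0, 0, 0, -0.15, 0, 0, 0, 0, 0, 0, 0.1, 0, 0, 0, 0, 0, 0, 0.2, 0, 0, 0, 0, 0, 0, 0.2])

```text
clock: 33.75
position: [0.6073, -0.3085, 0.02]
ee_rot: [0.469, 0.529, 0.469, -0.529]
contact_force: [0.1, 0.2, -0.3]
width: 0.0514
```

```bash
python3 - <<'E'
from m import *
s=readout.get_state();print(s['clock'],s['position'],s['contact_force'],s['width'])
im=snap('side','side30.png')
c=im['color'][225:345,345:445][:,:,::-1];cv2.imwrite('pics/side30d.png',cv2.resize(c,None,fx=5,fy=5,interpolation=cv2.INTER_NEAREST))
E
```

```text
33.75 [ 0.60730951 -0.30846772  0.01996805] [ 0.14703951  0.16047487 -0.31188182] 0.051395863156222944
```

View pics/side30d.png

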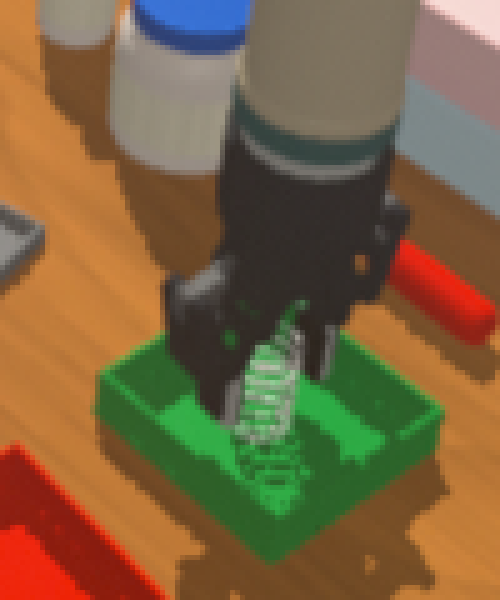

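The fingers are free of the spring, which stands in the green tray. I raise the arm clear and make a final check.

carry_out(deltas=[-0.2, 0, 0, 0, 0, 0, 0.2, -0.5, 0, 0, 0, 0, 0, 0.2, -0.9, 0, 0, 0, 0, 0, 0.2, -0.9, 0, 0, 0, 0, 0, 0.2, -0.9, -0.5, 0, 0, 0, 0, 0.2, 0, -0.8, 0, 0, 0, 0, 0.2, 0, -0.8, 0, 0, 0, 0, 0.2, 0, -0.8, 0, 0, 0, 0, 0.2, 0, 0, 0, 0, 0, 0, 0.2, 0, 0, 0, 0, 0, 0, 0.2])

```text
clock: 35.05
position: [0.4353, -0.2881, 0.2253]
ee_rot: [0.47, 0.53, 0.468, -0.529]
contact_force: [0.2, -0.3, 1.3]
width: 0.0514
```

```bash
python3 - <<'E'
from m import *
s=readout.get_state();print(s['clock'],s['position'],s['contact_force'])
snap('top','top31.png');snap('side','side31.png')
E
```

```text
35.05 [ 0.43529449 -0.28814706  0.2253077 ] [ 0.16852403 -0.29554441  1.30135402]
```

View pics/side31.png

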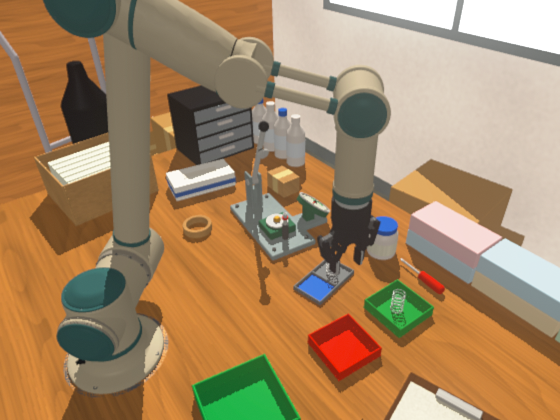

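View pics/top31.png

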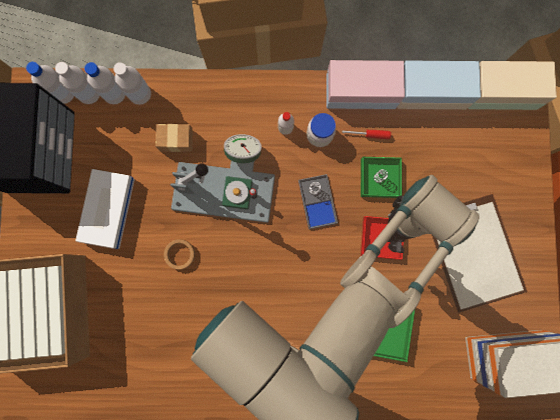

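The spring stands in the small green tray (side (398,300), top (382,175)). The other spring is still on the grey half (top (317,187)), the lever is up (knob at (201,170) in the top view), the needle is at zero, and the robot is clear of everything.

```bash
python3 -c "
from rig import job
print(job.sign_off())"
```

```text
the job is handed in; nothing more can be done
None
```

The spring from the blue side is the right rate and is now standing upright in the small green tray. I handed the job in at about 35 s of the 72 s allowed.

**Test:** I seated the spring over the spigot and drew the lever down slowly until it met the stop. At the stop the force at the knob rose from 12 to 20 N while the needle stayed still. I then eased off to about 15 N and held for about 2.2 s. The needle stood at about 14.5 N, inside the green band. I eased the lever all the way back up before fetching the spring.

**Last checks:**
- **Lever and dial:** the knob was back at its starting pixel and the needle was at zero.
- **Other spring:** it still stood on the grey half of the stock tray.
- **Everything else:** nothing else looked moved in the final pictures, and the gripper was clear of everything.

**What did not go cleanly:**
- My first grip on the knob sat too high, so I gripped it again about 9 mm lower.
- When I first met the stop, I estimate I loaded it with about 7–10 N for a moment before easing off; the limit is about 15 N.
- The spring tilted about 10° in the grip on the way to the tray, and stood straight once set down.

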